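# Put the wheel dresser away in the grinder stand's locking tray

## Task

Put the wheel dresser away: pull the tray under the bench grinder right out until its slides lock, and lay the dresser (do not drop it) in the yellow bin that is empty. Then press the orange release paddle, slide the tray fully home and leave the other things on the bench where they are.

Things in the scene. Friction and masses are not known exactly. Their poses are not given: they have to be found in the camera images.
- stand: Fixed grey stand under a green bench grinder, on the right. Origin on the bench under the tray bay's middle; its -x points the way the tray comes out (to the bench's left), z up. Its wooden top (heights 108 to 133 mm) overhangs to x = -180 mm, over the closed tray's handle: grip that with the tool leaning out 30 to 45 degrees. Grinder: behind x = -130 mm, 315 mm high.
- tray_handle (a point): Middle of the upright bar of the steel bow handle on the tray's dark front, 65 mm high; axes as the stand's. Bar 12 mm thick, vertical, heights 32 to 92 mm, axis 38 mm before the front face. The front is 220 wide, 12 thick, top edge at 102 mm. Moves with the tray; at (-180, 0, 65) mm in the stand's frame when the tray is in.
- tray (a joint): Travel of the tray (m): 0 fully home (where it starts), 0.220 fully out. From about 0.217 it locks and cannot be pushed back. Slides drag 2 to 4 N; on the way out the catch adds up to 4 N between 0.15 and 0.217. It stays where it is left.
- release (a joint): Tilt of the release rocker (rad): 0 at rest, grows as the paddle goes down, stop at 0.24. Sprung: about 3 N at the paddle to begin, 6 N at the stop. Frees the tray above 0.20. Once the tray has gone back 8 mm it rides on the catch (about 0.17) and needs no more pressing; springs back to 0 when the tray is in beyond 0.15.
- release_pad (a point): Middle of the top of the orange release paddle on the tray's side nearest the robot, 78 mm high, axes as the stand's. 34 mm long (x), 20 mm wide; sinks 9 mm. An 8 mm rib at its stand end (15 mm off) lets a pressing finger push the tray in. At travel t it is at (-98 mm - t, -95, 78) in the stand's frame, 32 mm behind the front; reached when the tray is out. Tray walls are 58, bin rims 60 mm high.
- bin_empty: The empty one of two loose yellow bins side by side in the tray, each 178 x 82 x 36 mm, walls and floor 3 mm; which side varies. Origin in the middle of its underside, 24 mm above the bench; x along its length and the tray's travel. Under the top when the tray is in; fully out, its middle is 76 mm outside the overhanging edge.
- bin_full: The other yellow bin, same size, holding steel flanges, a pin key and a small box (all fixed in it). It belongs in the tray.
- dresser_mid (a point): Middle of the wheel dresser lying on the bench, 11 mm above the surface it lies on. 145 mm long along x, 0.3 kg: dark round handle 18 mm thick here (from -58 to +34 mm), red pommel 22 mm thick at -x, red head 34 x 30 x 22 mm high at +x with steel star wheels. Best gripped here, across the handle.
- spare_wheel: Bystander: grinding wheel 125 mm wide, 20 mm thick, lying on the bench. Origin under its middle.
- brush_jar: Bystander: glass jar 68 mm wide, 90 mm high with brushes up to 210 mm. Origin under its middle.
- offcuts: Bystander: two wood offcuts, 170 x 50 x 36 mm in all. Origin under the middle.
- paste_tin: Bystander: yellow tin 62 mm wide, 50 mm high. Origin under its middle.
- pliers: Bystander: pliers with red handles, 150 mm long along x, 14 mm high. Origin under the pivot.
- spanner: Bystander: steel spanner 160 mm long along x, lying flat. Origin under its middle.

How it is judged:
By the outcome, as a careful person would: the job done as asked, in the order asked, and still so for the second after the job is handed in, with the robot touching nothing.
It also fails if it takes over 69 s, if anything falls off the work surface, if the arm or the gripper's body presses on something with over 40 N, if the wrist force passes 120 N, or if a joint passes its speed limit or range.

## Robot

A 7-joint arm with a two-finger parallel gripper is mounted at the origin on the work surface. World frame = base frame: x ahead of the robot, y to its left, z up, the work surface at z = 0. Lengths are in m, angles in rad, forces in N, time in s.
With the tool pointing down it reaches from about 0.4 to 0.875 m from the base axis. Payload 6.5 kg.
Tool frame: the origin (TCP) lies midway between the tips of the shut fingers; the grasp point (between the pads) lies 19 mm behind it; z points along the fingers, y is the direction in which the jaws open and shut (so a half turn about z gives the same grasp; the last joint's range is limited). The gripper opens to 85 mm and grips with 20 to 120 N. Pads are 22 mm wide; open, the fingers measure 114 mm over their backs; the gripper's body (76 mm by 85 mm) begins 54 mm behind the grasp point. The pads swing forward as they close: fully open they stand 13 mm farther back than shut.
Start: joints at [-1.341, 0.536, -0.004, 1.538, 0.003, 1.067, -0.071], TCP at [0.189, 0.622, 0.231] pointing down, gripper open.
Joint ranges: [-2.7, 2.7], [-0.37, 2.16], [-1.27, 1.26], [0.24, 2.4], [-1.31, 4.45], [0.19, 1.91], [-2.76, 2.76]. Speed limits (rad/s): [2.39, 2.39, 3.14, 3.14, 3.14, 3.14, 3.14].

## Interface

Orientations are given as a 3x3 rotation matrix whose columns are the frame's x, y, z axes.
In Python, from rig import r gives the robot as it stands.
- The arm moves only by the tool send_rows, never from a script. Its argument "targets" is a list of rows, each an object of numbers: "gripper": the finger opening in mm, from 0 to 85.4; "dx", "dy", "dz": the shift along the world's x, y, z in mm; "roll": the turn about the world's z in degrees. In form: [{"gripper": .., "dx": .., "dy": .., "dz": .., "roll": ..}, ...]. A call has 1 to 20 rows; each row shifts and turns the pose as measured when the row begins; what a row does not reach is not made up. A row lasts 1/12 s, in which the tool goes at most 41.7 mm and 7.16 degrees, less where a joint would pass 70% of its speed; a pose out of reach is approached as far as the arm can. A call with a gripper value outside its range is refused whole. The fingers move at their own pace and stop on an object; the grip force is fixed at half the most. Time passes only in rows, so rows that do not move let the fingers close. It gives the time, the measured TCP pose, the force and the opening at its end, in the units of the state.
- r.read_state(): the state, without advancing time (a new reading comes with each control period).
- r.camera(name): name is "scene" or "side" or "wrist"; returns the picture (400x640x3 uint8, red, green, blue); there is no depth.
- r.camera_model(name): a dict with "intrinsics" (3x3 intrinsics, pixels), "world_to_cam" (4x4, takes a point from world to camera coordinates). Camera axes: x right, y up, looking along -z (the intrinsics and any distortion apply to the point x, -y, -z); pixel columns grow to the right and rows downward; lengths in m; the calibration is good to about 2 mm. A picture is of the moment at which its call begins: read the wrist's pose just before it. camera_model takes no time and is no camera call; for the wrist camera it gives the pose at the moment of the call.
- r.job_done(): hands the job in, once; it reports no verdict.
Trained networks look in the newest picture that a camera, given by its name, has taken for a name from the list of things; names that differ only in an ending like _2 or _b are one class to them, and where a whole thing is asked for, a point or a joint stands for the part that bears it (a point fixed in the world has none). Each returns a list of dicts, best first, with "conf" (0 to 1); they miss things now and then, are a little off and sometimes report something else, mostly with a low value. They report only what shows in the picture. A call takes as long as a camera call.
- r.search_frame(camera, query): "point" ([x, y, z] in m, in world coordinates, good to about 4 mm: the middle of the surface that is visible of it).
- r.masks_of(camera, query): "pixels" (400x640 bool, what is visible of it).
The state is a dict: "time_s": time; "q": joint angles; "qd": joint speeds; "joint_efforts": joint torques, N m; "tool_pos": TCP position; "ee_rot": TCP orientation; "contact_force": force on the tool from outside, world axes, zero at the start; "moment": the same for the moment, N m; "width": opening from 0.0 (shut) to 1.0 (fully open).
Only numpy, scipy, OpenCV 4.12 (cv2) and the standard library are available. Lean on these libraries where they do the work, as an engineer would, in place of code of your own. Each camera call takes 0.05 s, during which the arm holds its last target. There are 200 camera calls.

## Working session

There is one attempt and no reset: what is moved stays moved. The work goes in short steps, Python scripts to look and compute and a tool call to move; the robot and the scene stay as the last step left them, time stands still between calls to the robot, and variables do not carry over. Pictures are saved under pics/ and viewed, about 8 in all and at most 12, crops included, and the job is handed in when it is done.

Besides the shell and the picture viewer there is one more tool, called after "Call:" as name(argument=value, ...), one argument or row to a line, values as JSON. send_rows: Moves the arm, as the interface text tells. Its arguments: {"type":"object","properties":{"targets":{"type":"array","items":{"type":"object","properties":{"gripper":{"type":"number"},"dx":{"type":"number"},"dy":{"type":"number"},"dz":{"type":"number"},"roll":{"type":"number"}}}}},"required":["targets"]}

```bash
ls; mkdir -p pics
cat > h.py <<'E'
import numpy as np,cv2
from rig import r
def snap(cam,name):
    im=r.camera(cam); cv2.imwrite(f'pics/{name}.png',im[:,:,::-1]); return im
def proj(cam,P):
    m=r.camera_model(cam);K=np.array(m['intrinsics']);T=np.array(m['world_to_cam'])
    p=T[:3,:3]@np.array(P)+T[:3,3];p=K@[p[0],-p[1],-p[2]];return p[:2]/p[2]
def ray(cam,uv,z):
    m=r.camera_model(cam);K=np.array(m['intrinsics']);T=np.array(m['world_to_cam'])
    d=np.linalg.inv(K)@[uv[0],uv[1],1];d=T[:3,:3].T@[d[0],-d[1],-d[2]];c=-T[:3,:3].T@T[:3,3]
    return c+d*(z-c[2])/d[2]
E
python3 - <<'E'
from h import *
np.set_printoptions(precision=4,suppress=True)
a=snap('scene','s0');b=snap('side','d0')
for c in ('scene','side'):
    m=r.camera_model(c);print(c,{k:(np.array(v).round(3).tolist() if not isinstance(v,str) else v) for k,v in m.items()})
    for n in ['stand','tray_handle','release_pad','bin_empty','dresser_mid','spare_wheel','brush_jar','offcuts','paste_tin','pliers','spanner']:
        print(n,[(np.round(d['point'],3).tolist(),round(d['conf'],2)) for d in r.search_frame(c,n)][:3])
s=r.read_state();print(s)
E
```

```text
pics
scene {'intrinsics': [[421.113, 0.0, 325.238], [0.0, 421.113, 198.426], [0.0, 0.0, 1.0]], 'world_to_cam': [[-1.0, -0.009, 0.01, 0.523], [0.013, -0.774, 0.633, -0.035], [0.002, 0.633, 0.774, -1.298], [0.0, 0.0, 0.0, 1.0]]}
stand [([0.653, -0.346, 0.131], 0.72), ([0.341, -0.215, 0.006], 0.35)]
tray_handle [([0.607, -0.277, 0.047], 0.62)]
release_pad []
bin_empty [([0.596, 0.262, 0.018], 0.54)]
dresser_mid [([0.596, 0.262, 0.016], 0.56)]
spare_wheel [([0.719, 0.211, 0.02], 0.77)]
brush_jar [([0.712, 0.374, 0.07], 0.58)]
offcuts [([0.425, 0.468, 0.038], 0.82)]
paste_tin [([0.559, 0.459, 0.051], 0.63)]
pliers [([0.359, 0.122, 0.012], 0.94), ([0.598, 0.262, 0.018], 0.69)]
spanner [([0.342, -0.214, 0.008], 0.58)]
side {'intrinsics': [[432.811, 0.0, 323.318], [0.0, 432.811, 203.059], [0.0, 0.0, 1.0]], 'world_to_cam': [[-0.266, 0.964, -0.004, 0.084], [-0.915, -0.251, 0.317, 0.455], [0.305, 0.088, 0.948, -1.454], [0.0, 0.0, 0.0, 1.0]]}
stand [([0.676, -0.357, 0.144], 0.96)]
tray_handle [([0.616, -0.241, 0.062], 0.65)]
release_pad []
bin_empty []
dresser_mid [([0.598, 0.261, 0.023], 0.76)]
[... 173 characters left out ...]
, 0.45, 0.049], 0.96)]
pliers [([0.364, 0.113, 0.016], 0.81)]
spanner [([0.724, 0.204, 0.015], 0.68), ([0.343, -0.219, 0.006], 0.64)]
{'time_s': 1.2, 'q': array([-1.3412,  0.5364, -0.0044,  1.5379,  0.0026,  1.0673, -0.0712]), 'qd': array([ 0.0005,  0.0011, -0.0015, -0.0007, -0.0016, -0.0003,  0.0001]), 'joint_efforts': array([  0.0006, -58.3343,   1.0478, -25.9435,   0.0123,   0.0018,
         0.    ]), 'tool_pos': array([0.1895, 0.6218, 0.2313]), 'ee_rot': array([[-0.9566,  0.2915,  0.    ],
       [ 0.2915,  0.9566, -0.    ],
       [-0.    , -0.    , -1.    ]]), 'contact_force': array([ 0.1041, -0.3903, -0.6882]), 'moment': array([-0.0118, -0.0293, -0.0258]), 'width': 0.9993098429496271}
```

View pics/s0.png

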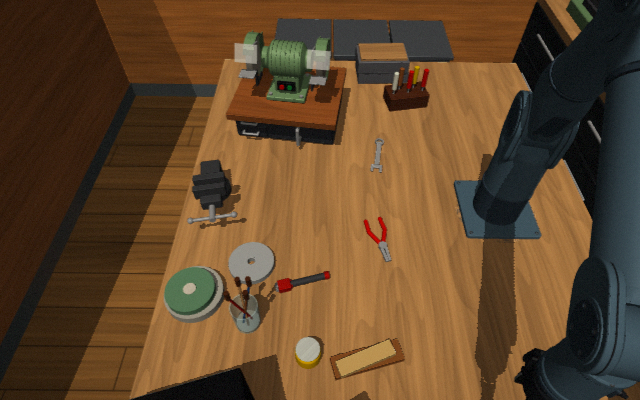

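View pics/d0.png

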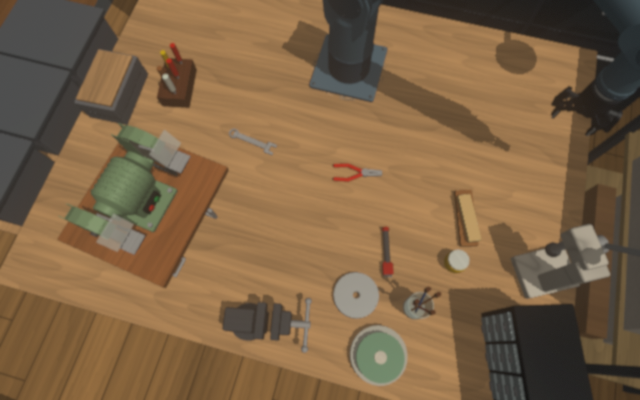

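The grinder stand is at scene (290,105), with the upright handle at about (298,138). The dresser is at (303,282), head to the left, next to the jar at (245,310). I'll zoom in on the stand and measure the corners of its top.

Run:
```python
from h import *
np.set_printoptions(precision=4,suppress=True)
a=cv2.imread('pics/s0.png');b=cv2.imread('pics/d0.png')
c1=cv2.resize(a[55:185,215:415],None,fx=4,fy=4,interpolation=cv2.INTER_CUBIC)
cv2.imwrite('pics/c1.png',c1)
c2=cv2.resize(b[110:300,45:285],None,fx=3.3,fy=3.15,interpolation=cv2.INTER_CUBIC)
cv2.imwrite('pics/c2.png',c2)
for c in('scene','side'):
    for n in ['dresser_mid','tray_handle']:
        for m in r.masks_of(c,n)[:1]:
            ys,xs=np.nonzero(m['pixels']);rc=cv2.minAreaRect(np.c_[xs,ys].astype(np.float32));bp=cv2.boxPoints(rc)
            z=.011 if n[0]=='d' else .065
            print(c,n,round(m['conf'],2),len(xs),bp.round(0).tolist(),'mid',ray(c,rc[0],z)); print([ray(c,p,z).round(3) for p in bp])
```

```text
scene dresser_mid 0.95 509 [[274.0, 281.0], [329.0, 267.0], [332.0, 280.0], [277.0, 294.0]] mid [0.5806 0.257  0.011 ]
[array([0.658, 0.26 , 0.011]), array([0.511, 0.216, 0.011]), array([0.503, 0.254, 0.011]), array([0.647, 0.296, 0.011])]
scene tray_handle 0.65 900 [[266.0, 141.0], [268.0, 122.0], [333.0, 130.0], [330.0, 149.0]] mid [ 0.6123 -0.2528  0.065 ]
[array([ 0.721, -0.224,  0.065]), array([ 0.722, -0.319,  0.065]), array([ 0.501, -0.283,  0.065]), array([ 0.509, -0.19 ,  0.065])]
side dresser_mid 0.72 386 [[382.0, 227.0], [393.0, 227.0], [393.0, 276.0], [382.0, 276.0]] mid [0.5809 0.2643 0.011 ]
[array([0.514, 0.233, 0.011]), array([0.505, 0.264, 0.011]), array([0.645, 0.295, 0.011]), array([0.654, 0.265, 0.011])]
side tray_handle 0.51 78 [[205.0, 214.0], [210.0, 208.0], [218.0, 216.0], [213.0, 222.0]] mid [ 0.6229 -0.2441  0.065 ]
[array([ 0.624, -0.264,  0.065]), array([ 0.605, -0.254,  0.065]), array([ 0.621, -0.224,  0.065]), array([ 0.641, -0.234,  0.065])]
```

View pics/c1.png

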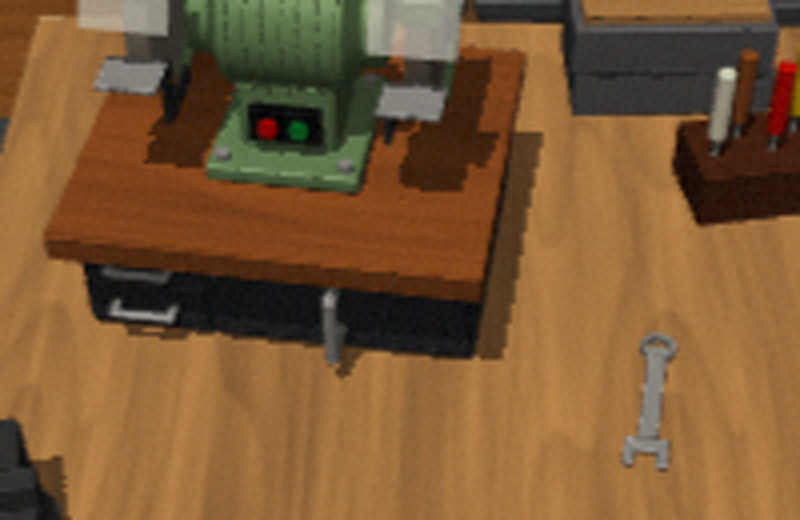

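View pics/c2.png

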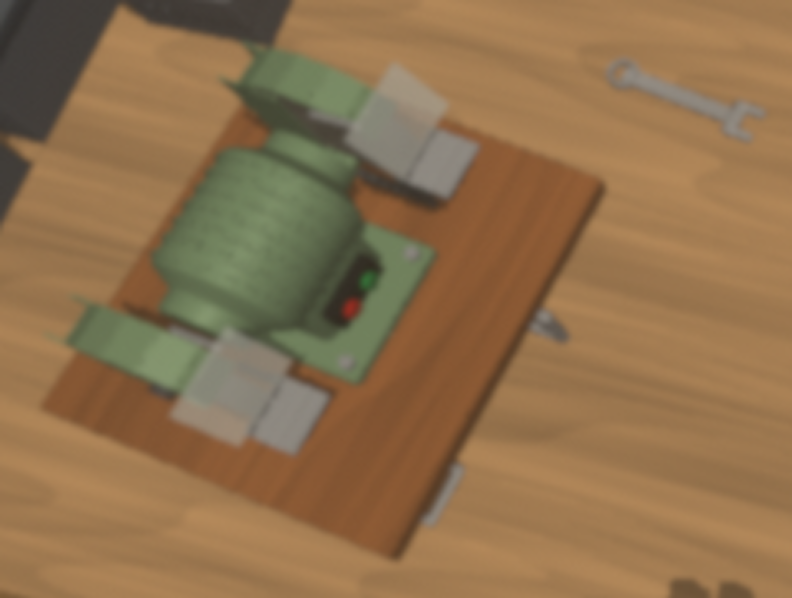

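The handle bar is at scene (297.5,128) at the top and (298,145) at the bottom, and at side (212,213). The corners of the wooden top are clear in both views, so I'll triangulate.

Run:
```python
from h import *
np.set_printoptions(precision=4,suppress=True)
f=lambda c,p,z:print(c,p,z,ray(c,p,z)[:2])
f('scene',(226.75,115.7),.133);f('scene',(335.5,126.5),.133)
f('side',(227.7,168.1),.133);f('side',(165.3,284.6),.133);f('side',(57.7,238.6),.133)
f('scene',(297.5,128),.092);f('scene',(298,145),.032)
f('side',(212,213),.092);f('side',(209,210),.092);f('side',(215.5,216.5),.032);f('side',(215.5,216.5),.092)
```

```text
scene (226.75, 115.7) 0.133 [ 0.8452 -0.2674]
scene (335.5, 126.5) 0.133 [ 0.4937 -0.2221]
side (227.7, 168.1) 0.133 [ 0.4989 -0.2231]
side (165.3, 284.6) 0.133 [ 0.8427 -0.2691]
side (57.7, 238.6) 0.133 [ 0.8059 -0.5865]
scene (297.5, 128) 0.092 [ 0.6176 -0.2593]
scene (298, 145) 0.032 [ 0.6175 -0.2416]
side (212, 213) 0.092 [ 0.6235 -0.2345]
side (209, 210) 0.092 [ 0.6175 -0.2455]
side (215.5, 216.5) 0.032 [ 0.6173 -0.2417]
side (215.5, 216.5) 0.092 [ 0.6305 -0.2217]
```

The tray's outward direction is u=(0.130,0.992), the handle is at about (0.618,-0.240), and both cameras agree within about 3 mm. The interface gives no tilt. At TCP z of 65 mm or more, though, the gripper body clears the 133 mm top. So I'll pinch the outer half of the bar, pull a little, then regrip deeper.

Call:
send_rows(
  targets=[
    {"gripper": 50, "dx": 18, "dy": -36, "roll": -4},
    {"gripper": 50, "dx": 18, "dy": -36, "roll": -4},
    {"gripper": 50, "dx": 18, "dy": -36, "roll": -4},
    {"gripper": 50, "dx": 18, "dy": -36, "roll": -4},
    {"gripper": 50, "dx": 18, "dy": -36, "roll": -4},
    {"gripper": 50, "dx": 18, "dy": -36, "roll": -4},
    {"gripper": 50, "dx": 18, "dy": -36, "roll": -4},
    {"gripper": 50, "dx": 18, "dy": -36, "roll": -4},
    {"gripper": 50, "dx": 18, "dy": -36, "roll": -4},
    {"gripper": 50, "dx": 18, "dy": -36, "roll": -4},
    {"gripper": 50, "dx": 18, "dy": -36, "roll": -4},
    {"gripper": 50, "dx": 18, "dy": -36, "roll": -4},
    {"gripper": 50, "dx": 18, "dy": -36, "roll": -4},
    {"gripper": 50, "dx": 18, "dy": -36, "roll": -4},
    {"gripper": 50, "dx": 18, "dy": -36, "roll": -4},
    {"gripper": 50, "dx": 18, "dy": -36, "roll": -4},
    {"gripper": 50, "dx": 18, "dy": -36, "roll": -4},
    {"gripper": 50, "dx": 18, "dy": -36, "roll": -4},
    {"gripper": 50, "dx": 18, "dy": -36, "roll": -4},
    {"gripper": 50, "dx": 18, "dy": -36, "roll": -4},
  ],
)

```text
$.targets[0]: bad value
```

Call:
send_rows(
  targets=[
    {"gripper": 50, "dx": 18, "dy": -36, "dz": 0, "roll": -4},
    {"gripper": 50, "dx": 18, "dy": -36, "dz": 0, "roll": -4},
    {"gripper": 50, "dx": 18, "dy": -36, "dz": 0, "roll": -4},
    {"gripper": 50, "dx": 18, "dy": -36, "dz": 0, "roll": -4},
    {"gripper": 50, "dx": 18, "dy": -36, "dz": 0, "roll": -4},
    {"gripper": 50, "dx": 18, "dy": -36, "dz": 0, "roll": -4},
    {"gripper": 50, "dx": 18, "dy": -36, "dz": 0, "roll": -4},
    {"gripper": 50, "dx": 18, "dy": -36, "dz": 0, "roll": -4},
    {"gripper": 50, "dx": 18, "dy": -36, "dz": 0, "roll": -4},
    {"gripper": 50, "dx": 18, "dy": -36, "dz": 0, "roll": -4},
    {"gripper": 50, "dx": 18, "dy": -36, "dz": 0, "roll": -4},
    {"gripper": 50, "dx": 18, "dy": -36, "dz": 0, "roll": -4},
    {"gripper": 50, "dx": 18, "dy": -36, "dz": 0, "roll": -4},
    {"gripper": 50, "dx": 18, "dy": -36, "dz": 0, "roll": -4},
    {"gripper": 50, "dx": 18, "dy": -36, "dz": 0, "roll": -4},
    {"gripper": 50, "dx": 18, "dy": -36, "dz": 0, "roll": -4},
    {"gripper": 50, "dx": 18, "dy": -36, "dz": 0, "roll": -4},
    {"gripper": 50, "dx": 18, "dy": -36, "dz": 0, "roll": -4},
    {"gripper": 50, "dx": 18, "dy": -36, "dz": 0, "roll": -4},
    {"gripper": 50, "dx": 18, "dy": -36, "dz": 0, "roll": -4},
  ],
)

```text
time_s: 3.07
tool_pos: [0.5496, -0.1173, 0.2359]
ee_rot: [[0.169, 0.985, 0.021], [0.986, -0.169, 0.01], [0.013, 0.019, -1.0]]
contact_force: [1.2, 1.7, -0.3]
width: 0.587
```

Call:
send_rows(
  targets=[
    {"gripper": 50, "dx": 25, "dy": -10, "dz": 0, "roll": 2},
    {"gripper": 50, "dx": 25, "dy": -10, "dz": 0, "roll": 0},
    {"gripper": 50, "dx": 25, "dy": -10, "dz": 0, "roll": 0},
    {"gripper": 50, "dx": 0, "dy": 0, "dz": 0, "roll": 0},
    {"gripper": 50, "dx": 0, "dy": 0, "dz": 0, "roll": 0},
  ],
)

```text
time_s: 3.48
tool_pos: [0.6291, -0.1618, 0.2361]
ee_rot: [[0.15, 0.988, 0.023], [0.989, -0.15, 0.004], [0.007, 0.022, -1.0]]
contact_force: [-0.7, 0.2, -0.1]
width: 0.582
```

Run:
```python
from h import *
np.set_printoptions(precision=4,suppress=True)
s=r.read_state();print(s['time_s'],s['tool_pos'],s['ee_rot'],s['width'],s['q'])
snap('wrist','w1')
for n in ['tray_handle','stand']: print(n,[(np.round(d['point'],3).tolist(),round(d['conf'],2)) for d in r.search_frame('wrist',n)][:3])
for z in (.092,.032): print(proj('wrist',(.618,-.24,z)))
print(proj('wrist',(.4963,-.2226,.133)),proj('wrist',(.844,-.268,.133)))
```

```text
3.4833 [ 0.6291 -0.1618  0.2361] [[ 0.1496  0.9885  0.0232]
 [ 0.9887 -0.1497  0.0036]
 [ 0.0071  0.0224 -0.9997]] 0.5824056168416012 [-0.2009  0.5726  0.5736  1.5812 -0.3537  1.0694  0.3154]
tray_handle [([0.611, -0.28, 0.031], 0.59)]
stand [([0.659, -0.28, 0.133], 0.92)]
[321.4373 261.2067]
[320.4405 238.7861]
[188.5297 284.3994] [565.101 273.327]
```

View pics/w1.png

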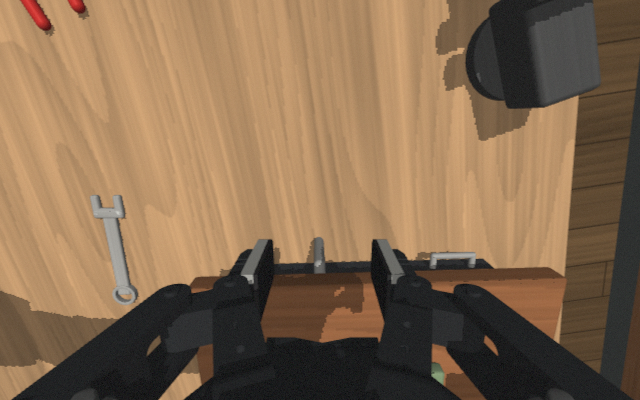

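The wrist view shows the handle bar at (319,240)-(319,268), within 2 px of the prediction, and the front edge of the wooden top at row 275. I'll descend outside it, then edge in.

Call:
send_rows(
  targets=[
    {"gripper": 50, "dx": -1, "dy": 0, "dz": -34, "roll": 1.2},
    {"gripper": 50, "dx": -1, "dy": 0, "dz": -34, "roll": 0},
    {"gripper": 50, "dx": -1, "dy": 0, "dz": -34, "roll": 0},
    {"gripper": 50, "dx": -1, "dy": 0, "dz": -34, "roll": 0},
    {"gripper": 50, "dx": 0, "dy": 0, "dz": -29, "roll": 0},
    {"gripper": 50, "dx": 0, "dy": 0, "dz": 0, "roll": 0},
    {"gripper": 50, "dx": -3, "dy": -22, "dz": 0, "roll": 0},
    {"gripper": 50, "dx": -3, "dy": -22, "dz": 0, "roll": 0},
    {"gripper": 50, "dx": 0, "dy": 0, "dz": 0, "roll": 0},
  ],
)

```text
time_s: 4.38
tool_pos: [0.6153, -0.1957, 0.0733]
ee_rot: [[0.116, 0.993, 0.03], [0.993, -0.116, 0.011], [0.014, 0.028, -1.0]]
contact_force: [-0.1, -0.4, 0.3]
width: 0.584
```

Call:
send_rows(
  targets=[
    {"gripper": 50, "dx": 3, "dy": -12, "dz": -3, "roll": -0.7},
    {"gripper": 50, "dx": 2, "dy": -12, "dz": -2, "roll": 0},
    {"gripper": 50, "dx": 0, "dy": -4, "dz": 0, "roll": 0},
    {"gripper": 50, "dx": 0, "dy": -3, "dz": 0, "roll": 0},
    {"gripper": 50, "dx": 0, "dy": 0, "dz": 0, "roll": 0},
  ],
)

```text
time_s: 4.8
tool_pos: [0.6237, -0.2282, 0.0739]
ee_rot: [[0.128, 0.991, 0.036], [0.992, -0.128, 0.01], [0.015, 0.035, -0.999]]
contact_force: [-0.1, 0.5, 0.0]
width: 0.583
```

Run:
```python
from h import *
s=r.read_state();print(s['time_s'],s['tool_pos'],s['ee_rot'].round(3).tolist(),s['contact_force'])
snap('wrist','w2')
for c in ('scene','side'): snap(c,c+'2')
a=cv2.imread('pics/w2.png')
b=cv2.imread('pics/scene2.png')[90:190,215:415]
cv2.imwrite('pics/m2.png',np.vstack([a[140:,:],cv2.resize(b,(640,320),interpolation=cv2.INTER_CUBIC)]))
```

```text
4.8 [ 0.62366724 -0.22821791  0.07393535] [[0.128, 0.991, 0.036], [0.992, -0.128, 0.01], [0.015, 0.035, -0.999]] [-0.06471374  0.45020333  0.02434031]
```

View pics/m2.png

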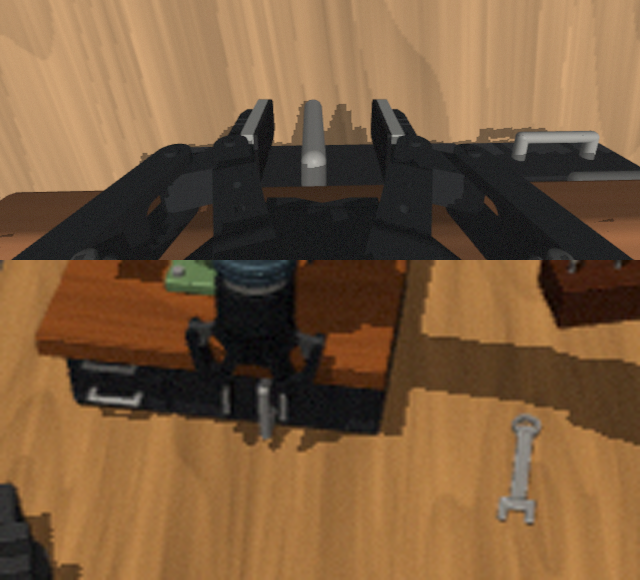

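The bar sits between the fingers, at (313,240-300) in the full wrist frame and about 4 mm left of centre, with no contact yet. I'll go in a little further and lower, then close.

Call:
send_rows(
  targets=[
    {"gripper": 40, "dx": -4, "dy": -4, "dz": -7, "roll": 0},
    {"gripper": 40, "dx": 0, "dy": -3, "dz": -2, "roll": 0},
    {"gripper": 30, "dx": 0, "dy": -2, "dz": 0, "roll": 0},
    {"gripper": 30, "dx": 0, "dy": 0, "dz": 0, "roll": 0},
  ],
)

```text
time_s: 5.28
tool_pos: [0.6236, -0.2248, 0.0651]
ee_rot: [[0.118, 0.992, 0.04], [0.993, -0.119, 0.024], [0.029, 0.037, -0.999]]
contact_force: [0.7, 0.8, -0.4]
width: 0.352
```

Call:
send_rows(
  targets=[
    {"gripper": 20, "dx": -2, "dy": -5, "dz": 2, "roll": 0},
    {"gripper": 0, "dx": 0, "dy": -5, "dz": 0, "roll": 0},
    {"gripper": 0, "dx": 0, "dy": -5, "dz": 0, "roll": 0},
    {"gripper": 0, "dx": 0, "dy": -4, "dz": 0, "roll": 0},
    {"gripper": 0, "dx": 0, "dy": -3, "dz": 0, "roll": 0},
    {"gripper": 0, "dx": 0, "dy": -3, "dz": 0, "roll": 0},
  ],
)

```text
time_s: 5.78
tool_pos: [0.6229, -0.2225, 0.0631]
ee_rot: [[0.102, 0.994, 0.031], [0.993, -0.103, 0.061], [0.064, 0.024, -0.998]]
contact_force: [0.3, 8.5, 2.7]
width: -0.001
```

The pinch slipped off: the fingers met the overhang before passing the bar's middle, so I do need some lean. Each row starts from the measured pose, so a lean picked up at the reach limit should persist. I'll back off, turn the tool's x axis inward, and stretch past the reach limit.

Call:
send_rows(
  targets=[
    {"gripper": 50, "dx": 3, "dy": 25, "dz": 0, "roll": 0},
    {"gripper": 50, "dx": 3, "dy": 25, "dz": 20, "roll": 0},
    {"gripper": 50, "dx": 10, "dy": 10, "dz": 35, "roll": 7},
    {"gripper": 50, "dx": 10, "dy": 5, "dz": 35, "roll": 7},
    {"gripper": 50, "dx": 15, "dy": 0, "dz": 35, "roll": 7},
    {"gripper": 50, "dx": 15, "dy": 0, "dz": 35, "roll": 7},
    {"gripper": 50, "dx": 15, "dy": 0, "dz": 35, "roll": 7},
    {"gripper": 50, "dx": 25, "dy": 0, "dz": 20, "roll": 7},
    {"gripper": 50, "dx": 30, "dy": 0, "dz": 0, "roll": 7},
    {"gripper": 50, "dx": 30, "dy": 0, "dz": 0, "roll": 7},
    {"gripper": 50, "dx": 30, "dy": 0, "dz": 0, "roll": 7},
    {"gripper": 50, "dx": 30, "dy": 0, "dz": 0, "roll": 7},
    {"gripper": 50, "dx": 30, "dy": 0, "dz": 0, "roll": 7},
    {"gripper": 50, "dx": 30, "dy": 0, "dz": 0, "roll": 7},
    {"gripper": 50, "dx": 30, "dy": 0, "dz": 0, "roll": 0},
    {"gripper": 50, "dx": 30, "dy": 0, "dz": 0, "roll": 0},
  ],
)

```text
time_s: 7.12
tool_pos: [0.8758, -0.1723, 0.2791]
ee_rot: [[-0.957, 0.288, -0.028], [0.286, 0.956, 0.065], [0.046, 0.054, -0.997]]
contact_force: [-0.3, -1.2, -0.1]
width: 0.585
```

Run:
```python
from h import *
s=r.read_state();print(s['time_s'],s['tool_pos'],s['ee_rot'].round(3).tolist(),s['q'].round(3))
```

```text
7.1167 [ 0.87581207 -0.172337    0.27906895] [[-0.957, 0.288, -0.028], [0.286, 0.956, 0.065], [0.046, 0.054, -0.997]] [ 0.079  1.203  0.758  0.28  -0.764  1.775  1.541]
```

Call:
send_rows(
  targets=[
    {"gripper": 50, "dx": 40, "dy": -8, "dz": 0, "roll": 0},
    {"gripper": 50, "dx": 40, "dy": -8, "dz": 0, "roll": 0},
    {"gripper": 50, "dx": 40, "dy": -8, "dz": 0, "roll": 0},
    {"gripper": 50, "dx": 40, "dy": -8, "dz": 0, "roll": 0},
    {"gripper": 50, "dx": 40, "dy": -8, "dz": 0, "roll": 0},
    {"gripper": 50, "dx": 40, "dy": -8, "dz": 0, "roll": 0},
  ],
)

```text
time_s: 7.62
tool_pos: [0.9343, -0.182, 0.2329]
ee_rot: [[-0.948, 0.298, 0.108], [0.307, 0.949, 0.072], [-0.081, 0.102, -0.992]]
contact_force: [0.3, 0.1, 0.4]
width: 0.583
```

Run:
```python
from h import *
s=r.read_state();print(s['time_s'],s['tool_pos'],s['ee_rot'].round(3).tolist(),s['q'].round(3))
```

```text
7.6167 [ 0.93428546 -0.1819638   0.2329108 ] [[-0.948, 0.298, 0.108], [0.307, 0.949, 0.072], [-0.081, 0.102, -0.992]] [ 0.08   1.321  1.251  0.245 -1.305  1.656  1.565]
```

Stretching past the limit does add lean (8 degrees so far). I'll roll the tool so that further lean falls along its x axis, and continue.

Call:
send_rows(
  targets=[
    {"gripper": 50, "dx": 0, "dy": 0, "dz": 10, "roll": 7},
    {"gripper": 50, "dx": 0, "dy": 0, "dz": 10, "roll": 7},
    {"gripper": 50, "dx": 0, "dy": 0, "dz": 10, "roll": 7},
    {"gripper": 50, "dx": 0, "dy": 0, "dz": 10, "roll": 7},
    {"gripper": 50, "dx": 40, "dy": -8, "dz": 10, "roll": 0},
    {"gripper": 50, "dx": 40, "dy": -8, "dz": 10, "roll": 0},
    {"gripper": 50, "dx": 40, "dy": -8, "dz": 10, "roll": 0},
    {"gripper": 50, "dx": 40, "dy": -8, "dz": 10, "roll": 0},
    {"gripper": 50, "dx": 40, "dy": -8, "dz": 10, "roll": 0},
    {"gripper": 50, "dx": 40, "dy": -8, "dz": 10, "roll": 0},
  ],
)

```text
time_s: 8.45
tool_pos: [0.9709, -0.1916, 0.2687]
ee_rot: [[-0.953, -0.182, 0.243], [-0.172, 0.983, 0.061], [-0.25, 0.017, -0.968]]
contact_force: [0.1, -0.5, -0.0]
width: 0.585
```

```bash
cat > st.py <<'E'
from h import *
s=r.read_state();R=s['ee_rot'];z=R[:,2]
print(s['time_s'],s['tool_pos'].round(4),'q',s['q'].round(2),'F',s['contact_force'].round(1),'w',round(s['width']*85.4,1))
print('jaw',np.degrees(np.arctan2(R[1,1],R[0,1])).round(1),'zaxis',z.round(3),'lean -x,deg',np.degrees(np.arcsin(-z[:2]@R[:2,0]/np.linalg.norm(R[:2,0]))).round(1),'lean y',np.degrees(np.arcsin(z[:2]@R[:2,1])).round(1))
E
python3 st.py
```

```text
8.45 [ 0.9709 -0.1916  0.2687] q [ 0.09  1.29  1.23  0.25 -1.31  1.55  2.06] F [ 0.1 -0.5 -0. ] w 50.0
jaw 100.5 zaxis [ 0.243  0.061 -0.968] lean -x,deg 14.5 lean y 0.9
```

Call:
send_rows(
  targets=[
    {"gripper": 50, "dx": 10, "dy": -2, "dz": 5, "roll": -7},
    {"gripper": 50, "dx": 10, "dy": -2, "dz": 5, "roll": -7},
    {"gripper": 50, "dx": 40, "dy": -8, "dz": 10, "roll": 0},
    {"gripper": 50, "dx": 40, "dy": -8, "dz": 10, "roll": 0},
    {"gripper": 50, "dx": 40, "dy": -8, "dz": 10, "roll": 0},
    {"gripper": 50, "dx": 40, "dy": -8, "dz": 10, "roll": 0},
    {"gripper": 50, "dx": 40, "dy": -8, "dz": 10, "roll": 0},
    {"gripper": 50, "dx": 40, "dy": -8, "dz": 10, "roll": 0},
    {"gripper": 50, "dx": 40, "dy": -8, "dz": 10, "roll": 0},
    {"gripper": 50, "dx": 40, "dy": -8, "dz": 10, "roll": 0},
    {"gripper": 50, "dx": 40, "dy": -8, "dz": 10, "roll": 0},
  ],
)

```text
time_s: 9.37
tool_pos: [1.0643, -0.2166, 0.288]
ee_rot: [[-0.864, 0.094, 0.495], [0.066, 0.995, -0.074], [-0.5, -0.031, -0.865]]
contact_force: [0.8, -0.3, -0.4]
width: 0.587
```

```bash
python3 st.py
```

```text
9.3667 [ 1.0643 -0.2166  0.288 ] q [ 0.06  1.31  1.26  0.25 -1.29  1.23  1.79] F [ 0.8 -0.3 -0.4] w 50.1
jaw 84.6 zaxis [ 0.495 -0.074 -0.865] lean -x,deg 30.0 lean y -1.5
```

30 degrees of lean along tool x, and almost none along the jaws. Now back to in front of the handle, turning the jaws across the bar.

Call:
send_rows(
  targets=[
    {"gripper": 50, "dx": -36, "dy": 16, "dz": 0, "roll": 0},
    {"gripper": 50, "dx": -36, "dy": 16, "dz": 0, "roll": 0},
    {"gripper": 50, "dx": -36, "dy": 16, "dz": 0, "roll": -7},
    {"gripper": 50, "dx": -36, "dy": 16, "dz": 0, "roll": -7},
    {"gripper": 50, "dx": -36, "dy": 16, "dz": 0, "roll": -7},
    {"gripper": 50, "dx": -36, "dy": 16, "dz": 0, "roll": -7},
    {"gripper": 50, "dx": -36, "dy": 16, "dz": 0, "roll": -7},
    {"gripper": 50, "dx": -36, "dy": 10, "dz": 0, "roll": -7},
    {"gripper": 50, "dx": -36, "dy": 5, "dz": 0, "roll": -7},
    {"gripper": 50, "dx": -30, "dy": 0, "dz": 0, "roll": -7},
    {"gripper": 50, "dx": -20, "dy": 0, "dz": 0, "roll": -7},
    {"gripper": 50, "dx": -10, "dy": 0, "dz": 0, "roll": -7},
    {"gripper": 50, "dx": 0, "dy": 0, "dz": 0, "roll": -7},
    {"gripper": 50, "dx": 0, "dy": 0, "dz": 0, "roll": -7},
  ],
)

```text
time_s: 10.53
tool_pos: [0.7018, -0.1153, 0.2871]
ee_rot: [[-0.024, 0.999, -0.045], [0.863, -0.002, -0.505], [-0.505, -0.051, -0.862]]
contact_force: [0.5, 0.4, 0.5]
width: 0.583
```

```bash
python3 st.py
```

```text
10.5333 [ 0.7018 -0.1153  0.2871] q [-0.74  0.99  1.24  1.36 -0.4   1.25  0.36] F [0.5 0.4 0.5] w 49.8
jaw -0.1 zaxis [-0.045 -0.505 -0.862] lean -x,deg 30.3 lean y -2.5
```

Call:
send_rows(
  targets=[
    {"gripper": 50, "dx": -20, "dy": -5, "dz": -20, "roll": -5},
    {"gripper": 50, "dx": -20, "dy": -8, "dz": -30, "roll": -2},
    {"gripper": 50, "dx": -20, "dy": -8, "dz": -34, "roll": 0},
    {"gripper": 50, "dx": -10, "dy": -8, "dz": -36, "roll": 0},
    {"gripper": 50, "dx": -4, "dy": -8, "dz": -36, "roll": 0},
    {"gripper": 50, "dx": -2, "dy": -8, "dz": -34, "roll": 0},
    {"gripper": 50, "dx": 0, "dy": -5, "dz": -30, "roll": 0},
    {"gripper": 50, "dx": 0, "dy": 0, "dz": 0, "roll": 0},
    {"gripper": 50, "dx": 0, "dy": 0, "dz": 0, "roll": 0},
  ],
)

```text
time_s: 11.28
tool_pos: [0.6226, -0.1716, 0.062]
ee_rot: [[0.092, 0.99, -0.108], [0.853, -0.135, -0.503], [-0.513, -0.046, -0.857]]
contact_force: [0.3, -0.5, 0.6]
width: 0.584
```

```bash
python3 st.py
```

```text
11.2833 [ 0.6226 -0.1716  0.062 ] q [-0.7   1.18  1.08  1.66 -0.56  0.88  0.29] F [ 0.3 -0.5  0.6] w 49.8
jaw -7.7 zaxis [-0.108 -0.503 -0.857] lean -x,deg 30.8 lean y -2.2
```

Call:
send_rows(
  targets=[
    {"gripper": 50, "dx": -1, "dy": -20, "dz": 0, "roll": 0},
    {"gripper": 50, "dx": -1, "dy": -20, "dz": 0, "roll": 0},
    {"gripper": 50, "dx": -2, "dy": -18, "dz": 1, "roll": 0},
    {"gripper": 50, "dx": -2, "dy": -12, "dz": 1, "roll": 0},
    {"gripper": 50, "dx": 0, "dy": 0, "dz": 0, "roll": 0},
    {"gripper": 50, "dx": 0, "dy": 0, "dz": 0, "roll": 0},
  ],
)

```text
time_s: 11.78
tool_pos: [0.6228, -0.2438, 0.0754]
ee_rot: [[0.092, 0.991, -0.096], [0.852, -0.128, -0.508], [-0.515, -0.035, -0.856]]
contact_force: [-0.1, 0.3, 0.6]
width: 0.584
```

```bash
python3 st.py
```

```text
11.7833 [ 0.6228 -0.2438  0.0754] q [-0.59  1.15  1.08  1.66 -0.55  0.82  0.38] F [-0.1  0.3  0.6] w 49.9
jaw -7.4 zaxis [-0.096 -0.508 -0.856] lean -x,deg 31.0 lean y -1.7
```

Call:
send_rows(
  targets=[
    {"gripper": 50, "dx": -4, "dy": 0, "dz": -8, "roll": 0},
    {"gripper": 50, "dx": -2, "dy": -2, "dz": -5, "roll": 0},
    {"gripper": 30, "dx": 0, "dy": 0, "dz": 0, "roll": 0},
    {"gripper": 10, "dx": 0, "dy": 0, "dz": 0, "roll": 0},
    {"gripper": 0, "dx": 0, "dy": 0, "dz": 0, "roll": 0},
    {"gripper": 0, "dx": 0, "dy": 0, "dz": 0, "roll": 0},
    {"gripper": 0, "dx": 0, "dy": 0, "dz": 0, "roll": 0},
    {"gripper": 0, "dx": 0, "dy": 0, "dz": 0, "roll": 0},
  ],
)

```text
time_s: 12.45
tool_pos: [0.6169, -0.2411, 0.0618]
ee_rot: [[0.088, 0.992, -0.095], [0.853, -0.124, -0.507], [-0.514, -0.036, -0.857]]
contact_force: [-0.1, -0.7, -0.1]
width: 0.106
```

```bash
python3 st.py
```

```text
12.45 [ 0.6169 -0.2411  0.0618] q [-0.59  1.16  1.06  1.68 -0.56  0.79  0.39] F [-0.1 -0.7 -0.1] w 9.1
jaw -7.2 zaxis [-0.095 -0.507 -0.857] lean -x,deg 30.9 lean y -1.8
```

The grip holds at about 9 mm on the 12 mm bar. A short pull to check.

Call:
send_rows(
  targets=[
    {"gripper": 0, "dx": 1.3, "dy": 9.9, "dz": 0, "roll": 0},
    {"gripper": 0, "dx": 2, "dy": 15, "dz": 0, "roll": 0},
    {"gripper": 0, "dx": 2, "dy": 15, "dz": 0, "roll": 0},
  ],
)

```text
time_s: 12.7
tool_pos: [0.6218, -0.2044, 0.0618]
ee_rot: [[0.093, 0.991, -0.095], [0.851, -0.129, -0.509], [-0.517, -0.033, -0.855]]
contact_force: [0.0, -3.1, -1.3]
width: 0.106
```

```bash
python3 st.py
python3 - <<'E'
from h import *
snap('wrist','w3');a=snap('scene','s3')
a=cv2.imread('pics/w3.png')[100:];b=cv2.imread('pics/s3.png')[90:190,215:415]
cv2.imwrite('pics/m3.png',np.vstack([cv2.resize(a,(480,225)),cv2.resize(b,(480,240))]))
E
```

```text
12.7 [ 0.6218 -0.2044  0.0618] q [-0.65  1.17  1.07  1.67 -0.56  0.83  0.33] F [ 0.  -3.1 -1.3] w 9.1
jaw -7.4 zaxis [-0.095 -0.509 -0.855] lean -x,deg 31.1 lean y -1.6
```

View pics/m3.png

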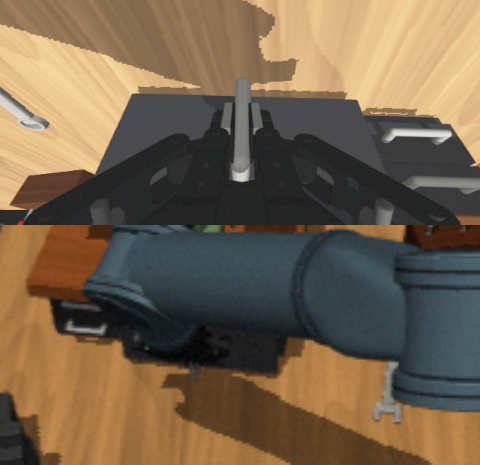

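The fingers hold the bar (wrist crop (242,130)) and the tray front has come clear of the top. Force is 3 N. Pulling on to the lock.

Call:
send_rows(
  targets=[
    {"gripper": 0, "dx": 2.6, "dy": 20, "dz": 0, "roll": 0},
    {"gripper": 0, "dx": 2.6, "dy": 20, "dz": 0, "roll": 0},
    {"gripper": 0, "dx": 2.6, "dy": 20, "dz": 0, "roll": 0},
    {"gripper": 0, "dx": 2.6, "dy": 20, "dz": 0, "roll": 0},
    {"gripper": 0, "dx": 2.6, "dy": 20, "dz": 0, "roll": 0},
    {"gripper": 0, "dx": 2.6, "dy": 20, "dz": 0, "roll": 0},
    {"gripper": 0, "dx": 2.6, "dy": 20, "dz": 0, "roll": 0},
    {"gripper": 0, "dx": 2, "dy": 15, "dz": 0, "roll": 0},
    {"gripper": 0, "dx": 2, "dy": 15, "dz": 0, "roll": 0},
    {"gripper": 0, "dx": 1.5, "dy": 12, "dz": 0, "roll": 0},
    {"gripper": 0, "dx": 1.5, "dy": 12, "dz": 0, "roll": 0},
  ],
)

```text
time_s: 13.72
tool_pos: [0.6481, 0.0012, 0.0623]
ee_rot: [[0.092, 0.991, -0.092], [0.846, -0.127, -0.517], [-0.525, -0.03, -0.851]]
contact_force: [-0.2, 0.1, 0.2]
width: 0.0
```

```bash
python3 st.py
```

```text
13.7167 [0.6481 0.0012 0.0623] q [-0.92  1.24  1.1   1.53 -0.57  1.07  0.05] F [-0.2  0.1  0.2] w 0.0
jaw -7.3 zaxis [-0.092 -0.517 -0.851] lean -x,deg 31.6 lean y -1.5
```

Run:
```python
from h import *
np.set_printoptions(precision=4,suppress=True)
snap('wrist','w4');snap('scene','s4');snap('side','d4')
u=np.array([.1295,.9915]);o=np.array([.5945,-.4185])
for c in('scene','side','wrist'):
  for n in ['tray_handle','release_pad','bin_empty','bin_full']:
    for d in r.search_frame(c,n)[:2]:
        p=np.array(d['point']);q=p[:2]-o;print(c,n,p.round(3),round(d['conf'],2),'stand x,y',(-q@u).round(3),(q@[.9915,-.1295]).round(3))
a=cv2.imread('pics/s4.png')[80:230,200:420];b=cv2.imread('pics/d4.png')[110:300,130:330]
cv2.imwrite('pics/m4.png',np.hstack([cv2.resize(cv2.imread('pics/w4.png'),(400,400))if 0 else cv2.resize(a,(440,380)),cv2.resize(b,(360,380))]))
```

```text
scene tray_handle [ 0.609 -0.284  0.052] 0.81 stand x,y -0.136 -0.003
scene release_pad [ 0.61  -0.281  0.053] 0.24 stand x,y -0.139 -0.003
scene bin_empty [ 0.579 -0.246  0.034] 0.64 stand x,y -0.169 -0.038
scene bin_full [ 0.66  -0.24   0.048] 0.84 stand x,y -0.186 0.042
side tray_handle [ 0.644 -0.079  0.06 ] 0.69 stand x,y -0.343 0.005
side release_pad [ 0.538 -0.122  0.069] 0.63 stand x,y -0.287 -0.095
side bin_empty [ 0.578 -0.17   0.028] 0.72 stand x,y -0.244 -0.048
side bin_full [ 0.67  -0.179  0.04 ] 0.89 stand x,y -0.247 0.043
side bin_full [0.632 0.28  0.022] 0.34 stand x,y -0.697 -0.053
wrist tray_handle [ 0.641 -0.059  0.036] 0.88 stand x,y -0.363 -0.0
```

View pics/m4.png

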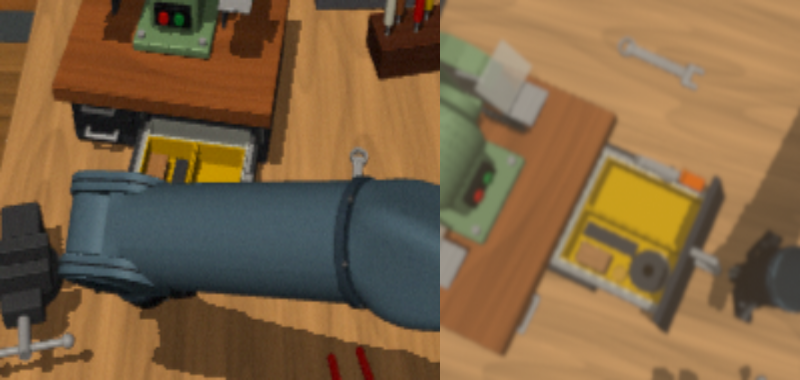

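Run:
```python
from h import *
u=np.array([.1295,.9915]);o=np.array([.5945,-.4185])
im=cv2.imread('pics/d4.png');hsv=cv2.cvtColor(im,cv2.COLOR_BGR2HSV)
m=(hsv[...,0]<14)&(hsv[...,1]>170)&(hsv[...,2]>150);n,l,s,c=cv2.connectedComponentsWithStats(m.astype(np.uint8))
for i in range(1,n):
    if s[i,4]>20 and abs(c[i][0]-270)<30: 
        q=ray('side',c[i],.078)[:2]-o;print(s[i],c[i],'x,y',-q@u,q@[.9915,-.1295])
for t in (.15,.19,.22):
    for P in [(-.098-t,-.095,.078),(-.142-t,-.11,.102),(-.142-t,.11,.102),(-.186-t,0,.065)]:
        w=o-u*P[0]+P[1]*np.array([.9915,-.1295]);x=proj('side',(*w,P[2]));print(t,P,'crop',(440+(x[0]-130)*1.8).round(),((x[1]-110)*2).round())
```

```text
[264 195  13  10  77] [269.97402597 199.90909091] x,y -0.3143808429399448 -0.09556665362401524
0.15 (-0.248, -0.095, 0.078) crop 654.0 163.0
0.15 (-0.292, -0.11, 0.102) crop 681.0 159.0
0.15 (-0.292, 0.11, 0.102) crop 617.0 303.0
0.15 (-0.33599999999999997, 0, 0.065) crop 679.0 248.0
0.19 (-0.28800000000000003, -0.095, 0.078) crop 677.0 173.0
0.19 (-0.33199999999999996, -0.11, 0.102) crop 704.0 170.0
0.19 (-0.33199999999999996, 0.11, 0.102) crop 641.0 315.0
0.19 (-0.376, 0, 0.065) crop 703.0 259.0
0.22 (-0.318, -0.095, 0.078) crop 694.0 181.0
0.22 (-0.362, -0.11, 0.102) crop 722.0 178.0
0.22 (-0.362, 0.11, 0.102) crop 660.0 324.0
0.22 (-0.406, 0, 0.065) crop 721.0 267.0
```

Side view: the empty bin is the one nearer the robot, and the orange paddle puts the travel at about 0.216. I'll check the lock by pushing the bar back gently with the closed fingers.

Call:
send_rows(
  targets=[
    {"gripper": 0, "dx": -1, "dy": -8, "dz": 0, "roll": 0},
    {"gripper": 0, "dx": -1, "dy": -6, "dz": 0, "roll": 0},
    {"gripper": 0, "dx": -1, "dy": -6, "dz": 0, "roll": 0},
    {"gripper": 0, "dx": -1, "dy": -6, "dz": 0, "roll": 0},
    {"gripper": 0, "dx": -1, "dy": -6, "dz": 0, "roll": 0},
    {"gripper": 0, "dx": -1, "dy": -6, "dz": 0, "roll": 0},
  ],
)

```text
time_s: 14.97
tool_pos: [0.6479, -0.018, 0.0602]
ee_rot: [[0.083, 0.993, -0.079], [0.863, -0.111, -0.492], [-0.498, -0.027, -0.867]]
contact_force: [-4.6, 18.6, 12.1]
width: 0.005
```

```bash
python3 st.py
```

```text
14.9667 [ 0.6479 -0.018   0.0602] q [-0.89  1.21  1.09  1.57 -0.58  1.02  0.11] F [-4.6 18.6 12.1] w 0.4
jaw -6.4 zaxis [-0.079 -0.492 -0.867] lean -x,deg 29.8 lean y -1.4
```

18 N of push moved nothing, so the tray is locked. Next the dresser. I'll keep the lean, turned so the gripper body leans toward the robot, away from the jar.

Call:
send_rows(
  targets=[
    {"gripper": 0, "dx": 3, "dy": 25, "dz": 5, "roll": 0},
    {"gripper": 40, "dx": 0, "dy": 20, "dz": 30, "roll": 4},
    {"gripper": 40, "dx": -6, "dy": 20, "dz": 30, "roll": 7},
    {"gripper": 40, "dx": -6, "dy": 20, "dz": 30, "roll": 7},
    {"gripper": 40, "dx": -6, "dy": 20, "dz": 30, "roll": 7},
    {"gripper": 40, "dx": -6, "dy": 20, "dz": 20, "roll": 7},
    {"gripper": 40, "dx": -6, "dy": 20, "dz": 0, "roll": 7},
    {"gripper": 40, "dx": -6, "dy": 20, "dz": 0, "roll": 7},
    {"gripper": 40, "dx": -6, "dy": 20, "dz": 0, "roll": 7},
    {"gripper": 40, "dx": -6, "dy": 20, "dz": 0, "roll": 7},
    {"gripper": 40, "dx": -6, "dy": 20, "dz": 0, "roll": 7},
    {"gripper": 40, "dx": -6, "dy": 20, "dz": 0, "roll": 7},
    {"gripper": 40, "dx": -3, "dy": 10, "dz": 0, "roll": 7},
    {"gripper": 40, "dx": 0, "dy": 10, "dz": 0, "roll": 7},
    {"gripper": 40, "dx": 0, "dy": 0, "dz": 0, "roll": 7},
    {"gripper": 40, "dx": 0, "dy": 0, "dz": 0, "roll": 7},
    {"gripper": 40, "dx": 0, "dy": 0, "dz": 0, "roll": 7},
    {"gripper": 40, "dx": 0, "dy": 0, "dz": 0, "roll": 4},
  ],
)

```text
time_s: 16.47
tool_pos: [0.5781, 0.2491, 0.2112]
ee_rot: [[-0.809, -0.324, 0.491], [-0.297, 0.945, 0.135], [-0.508, -0.036, -0.861]]
contact_force: [0.2, -0.0, -0.8]
width: 0.471
```

```bash
python3 st.py
python3 - <<'E'
from h import *
np.set_printoptions(precision=4,suppress=True)
snap('wrist','w5')
for d in r.masks_of('wrist','dresser_mid')[:1]:
    ys,xs=np.nonzero(d['pixels']);rc=cv2.minAreaRect(np.c_[xs,ys].astype(np.float32));bp=cv2.boxPoints(rc)
    print(d['conf'],len(xs),rc,[ray('wrist',p,.011)[:2].round(4) for p in bp],ray('wrist',rc[0],.011))
print([ (d['point'],d['conf']) for d in r.search_frame('wrist','dresser_mid')[:2]], proj('wrist',(.581,.261,.011)))
E
```

```text
16.4667 [0.5781 0.2491 0.2112] q [-0.98  0.34  0.51  2.1  -0.13  0.22  1.49] F [ 0.2 -0.  -0.8] w 40.3
jaw 108.9 zaxis [ 0.491  0.135 -0.861] lean -x,deg 30.5 lean y -1.8
0.96 3245 ((339.1182556152344, 73.17948913574219), (27.89589500427246, 148.80555725097656), 4.720137119293213) [array([0.6571, 0.261 ]), array([0.5127, 0.2248]), array([0.5069, 0.2469]), array([0.6491, 0.293 ])] [0.5685 0.2527 0.011 ]
[([0.5703, 0.2571, 0.0195], 0.72)] [341.0472  87.5133]
```

View pics/w5.png

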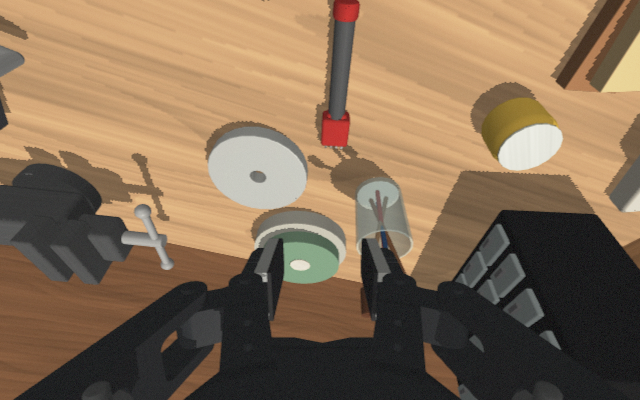

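The dresser is well in view: pommel (345,10), head (336,130), axis 16 degrees, mid at about (0.584,0.260). The jar at (383,210) lies away from the descent.

Call:
send_rows(
  targets=[
    {"gripper": 40, "dx": 2, "dy": 4, "dz": -30, "roll": -2.9},
    {"gripper": 40, "dx": 2, "dy": 4, "dz": -30, "roll": 0},
    {"gripper": 40, "dx": 1, "dy": 2, "dz": -30, "roll": 0},
    {"gripper": 40, "dx": 0, "dy": 0, "dz": -30, "roll": 0},
    {"gripper": 40, "dx": 0, "dy": 0, "dz": -30, "roll": 0},
    {"gripper": 40, "dx": 0, "dy": 0, "dz": -20, "roll": 0},
    {"gripper": 40, "dx": 0, "dy": 0, "dz": 0, "roll": 0},
  ],
)

```text
time_s: 17.2
tool_pos: [0.5707, 0.2622, 0.1319]
ee_rot: [[-0.832, -0.307, 0.462], [-0.278, 0.952, 0.131], [-0.48, -0.019, -0.877]]
contact_force: [-1.1, 0.1, 0.2]
width: 0.467
```

```bash
python3 st.py
```

```text
17.2 [0.5707 0.2622 0.1319] q [-1.11  0.56  0.68  2.13 -1.24  0.19  2.48] F [-1.1  0.1  0.2] w 39.9
jaw 107.9 zaxis [ 0.462  0.131 -0.877] lean -x,deg 28.7 lean y -1.0
```

The wrist is at its limit with this lean, and nothing further needs the lean. So I'll use the limit the other way: press inward and let the tool come upright again.

Call:
send_rows(
  targets=[
    {"gripper": 40, "dx": -30, "dy": -13, "dz": 10, "roll": 0},
    {"gripper": 40, "dx": -30, "dy": -13, "dz": 10, "roll": 0},
    {"gripper": 40, "dx": -30, "dy": -13, "dz": 10, "roll": 0},
    {"gripper": 40, "dx": -30, "dy": -13, "dz": 10, "roll": 0},
    {"gripper": 40, "dx": -30, "dy": -13, "dz": 10, "roll": 0},
    {"gripper": 40, "dx": -30, "dy": -13, "dz": 10, "roll": 0},
  ],
)

```text
time_s: 17.7
tool_pos: [0.4461, 0.2184, 0.1912]
ee_rot: [[-0.839, -0.311, 0.447], [-0.285, 0.95, 0.126], [-0.464, -0.021, -0.886]]
contact_force: [-0.2, 1.0, 0.1]
width: 0.466
```

```bash
python3 st.py
```

```text
17.7 [0.4461 0.2184 0.1912] q [-1.67  0.31  1.18  2.39 -0.75  0.21  2.02] F [-0.2  1.   0.1] w 39.8
jaw 108.1 zaxis [ 0.447  0.126 -0.886] lean -x,deg 27.6 lean y -1.1
```

Call:
send_rows(
  targets=[
    {"gripper": 40, "dx": -35, "dy": -17, "dz": 0, "roll": 0},
    {"gripper": 40, "dx": -35, "dy": -17, "dz": 0, "roll": 0},
    {"gripper": 40, "dx": -35, "dy": -17, "dz": 0, "roll": 0},
    {"gripper": 40, "dx": -35, "dy": -17, "dz": 0, "roll": 0},
    {"gripper": 40, "dx": -35, "dy": -17, "dz": 0, "roll": 0},
    {"gripper": 40, "dx": -35, "dy": -17, "dz": 0, "roll": 0},
  ],
)

```text
time_s: 18.2
tool_pos: [0.4394, 0.2313, 0.2099]
ee_rot: [[-0.822, -0.306, 0.481], [-0.29, 0.951, 0.109], [-0.491, -0.05, -0.87]]
contact_force: [-0.4, 1.1, 0.2]
width: 0.467
```

```bash
python3 st.py
```

```text
18.2 [0.4394 0.2313 0.2099] q [-1.84  0.25  1.26  2.39 -0.19  0.19  1.43] F [-0.4  1.1  0.2] w 39.9
jaw 107.8 zaxis [ 0.481  0.109 -0.87 ] lean -x,deg 29.3 lean y -2.5
```

Call:
send_rows(
  targets=[
    {"gripper": 40, "dx": 20, "dy": -5, "dz": 5, "roll": -7},
    {"gripper": 40, "dx": 20, "dy": -5, "dz": 5, "roll": -7},
    {"gripper": 40, "dx": 20, "dy": -5, "dz": 5, "roll": -7},
    {"gripper": 40, "dx": 20, "dy": -5, "dz": 5, "roll": -7},
    {"gripper": 40, "dx": 20, "dy": -10, "dz": 5, "roll": -7},
    {"gripper": 40, "dx": 20, "dy": -10, "dz": 5, "roll": -7},
    {"gripper": 40, "dx": 20, "dy": -10, "dz": 5, "roll": -7},
    {"gripper": 40, "dx": 20, "dy": -10, "dz": 5, "roll": -7},
    {"gripper": 40, "dx": 10, "dy": -10, "dz": 5, "roll": -7},
    {"gripper": 40, "dx": 10, "dy": -10, "dz": 5, "roll": -7},
    {"gripper": 40, "dx": 10, "dy": -10, "dz": 5, "roll": -7},
    {"gripper": 40, "dx": 10, "dy": -10, "dz": 5, "roll": -7},
    {"gripper": 40, "dx": 10, "dy": -10, "dz": 5, "roll": -7},
    {"gripper": 40, "dx": 10, "dy": -10, "dz": 0, "roll": -7},
    {"gripper": 40, "dx": 10, "dy": -10, "dz": 0, "roll": -7},
    {"gripper": 40, "dx": 10, "dy": -5, "dz": 0, "roll": -7},
    {"gripper": 40, "dx": 10, "dy": -5, "dz": 0, "roll": -7},
    {"gripper": 40, "dx": 10, "dy": -5, "dz": 0, "roll": -7},
    {"gripper": 40, "dx": 10, "dy": 0, "dz": 0, "roll": -7},
    {"gripper": 40, "dx": 10, "dy": 0, "dz": 0, "roll": -7},
  ],
)

```text
time_s: 19.87
tool_pos: [0.7204, 0.0918, 0.2895]
ee_rot: [[0.45, 0.834, -0.319], [0.689, -0.552, -0.47], [-0.568, -0.008, -0.823]]
contact_force: [-0.0, -0.7, -4.0]
width: 0.468
```

```bash
python3 st.py
```

```text
19.8667 [0.7204 0.0918 0.2895] q [-0.65  1.16  1.08  0.76 -0.42  1.89 -0.5 ] F [-0.  -0.7 -4. ] w 40.0
jaw -33.5 zaxis [-0.319 -0.47  -0.823] lean -x,deg 34.6 lean y -0.4
```

Call:
send_rows(
  targets=[
    {"gripper": 40, "dx": 0, "dy": 0, "dz": 0, "roll": -7},
    {"gripper": 40, "dx": 0, "dy": 0, "dz": 0, "roll": -7},
    {"gripper": 40, "dx": 0, "dy": 0, "dz": 0, "roll": -7},
    {"gripper": 40, "dx": 0, "dy": 0, "dz": 0, "roll": -7},
    {"gripper": 40, "dx": 0, "dy": 0, "dz": 0, "roll": -7},
    {"gripper": 40, "dx": 0, "dy": 0, "dz": 0, "roll": -7},
    {"gripper": 40, "dx": 30, "dy": 4, "dz": 0, "roll": -7},
    {"gripper": 40, "dx": 35, "dy": 4, "dz": 0, "roll": 0},
    {"gripper": 40, "dx": 35, "dy": 4, "dz": 0, "roll": 0},
    {"gripper": 40, "dx": 35, "dy": 4, "dz": 0, "roll": 0},
    {"gripper": 40, "dx": 35, "dy": 4, "dz": 0, "roll": 0},
    {"gripper": 40, "dx": 35, "dy": 4, "dz": 0, "roll": 0},
  ],
)

```text
time_s: 20.87
tool_pos: [0.7829, 0.0891, 0.206]
ee_rot: [[0.886, 0.298, -0.356], [0.242, -0.951, -0.194], [-0.396, 0.086, -0.914]]
contact_force: [0.4, -0.6, 0.4]
width: 0.469
```

```bash
python3 st.py
```

```text
20.8667 [0.7829 0.0891 0.206 ] q [-0.29  1.2   0.37  0.44 -0.19  1.91 -1.4 ] F [ 0.4 -0.6  0.4] w 40.0
jaw -72.6 zaxis [-0.356 -0.194 -0.914] lean -x,deg 23.2 lean y 4.5
```

Call:
send_rows(
  targets=[
    {"gripper": 40, "dx": 10, "dy": 1, "dz": 15, "roll": -7},
    {"gripper": 40, "dx": 20, "dy": 3, "dz": 15, "roll": -7},
    {"gripper": 40, "dx": 30, "dy": 4, "dz": 15, "roll": -7},
    {"gripper": 40, "dx": 35, "dy": 4, "dz": 15, "roll": 0},
    {"gripper": 40, "dx": 35, "dy": 4, "dz": 15, "roll": 0},
    {"gripper": 40, "dx": 35, "dy": 4, "dz": 15, "roll": 0},
    {"gripper": 40, "dx": 35, "dy": 4, "dz": 15, "roll": 0},
    {"gripper": 40, "dx": 35, "dy": 4, "dz": 15, "roll": 0},
  ],
)

```text
time_s: 21.53
tool_pos: [0.8392, 0.091, 0.2398]
ee_rot: [[0.969, -0.113, -0.219], [-0.135, -0.987, -0.088], [-0.206, 0.115, -0.972]]
contact_force: [-0.6, 0.7, 0.6]
width: 0.47
```

```bash
python3 st.py
```

```text
21.5333 [0.8392 0.091  0.2398] q [-0.24  1.25  0.57  0.25 -0.48  1.91 -1.79] F [-0.6  0.7  0.6] w 40.1
jaw -96.5 zaxis [-0.219 -0.088 -0.972] lean -x,deg 11.8 lean y 6.4
```

Call:
send_rows(
  targets=[
    {"gripper": 40, "dx": 30, "dy": 8, "dz": 10, "roll": -7},
    {"gripper": 40, "dx": 35, "dy": 8, "dz": 10, "roll": -7},
    {"gripper": 40, "dx": 38, "dy": 8, "dz": 10, "roll": 0},
    {"gripper": 40, "dx": 38, "dy": 8, "dz": 10, "roll": 0},
    {"gripper": 40, "dx": 38, "dy": 8, "dz": 10, "roll": 0},
    {"gripper": 40, "dx": 38, "dy": 8, "dz": 10, "roll": 0},
  ],
)

```text
time_s: 22.03
tool_pos: [0.858, 0.1212, 0.2601]
ee_rot: [[0.932, -0.334, -0.14], [-0.343, -0.939, -0.041], [-0.117, 0.086, -0.989]]
contact_force: [0.6, -1.0, 0.5]
width: 0.468
```

```bash
python3 st.py
```

```text
22.0333 [0.858  0.1212 0.2601] q [-0.29  1.29  1.26  0.24 -1.17  1.91 -1.97] F [ 0.6 -1.   0.5] w 39.9
jaw -109.6 zaxis [-0.14  -0.041 -0.989] lean -x,deg 6.7 lean y 4.9
```

Call:
send_rows(
  targets=[
    {"gripper": 40, "dx": 40, "dy": 5, "dz": 10, "roll": -6},
    {"gripper": 40, "dx": 40, "dy": 5, "dz": 10, "roll": -6},
    {"gripper": 40, "dx": 40, "dy": 5, "dz": 10, "roll": 0},
    {"gripper": 40, "dx": 40, "dy": 5, "dz": 10, "roll": 0},
    {"gripper": 40, "dx": 40, "dy": 5, "dz": 10, "roll": 0},
  ],
)

```text
time_s: 22.45
tool_pos: [0.8618, 0.1191, 0.3035]
ee_rot: [[0.839, -0.537, -0.092], [-0.54, -0.841, -0.021], [-0.066, 0.067, -0.996]]
contact_force: [0.9, 0.0, 0.5]
width: 0.466
```

```bash
python3 st.py
```

```text
22.45 [0.8618 0.1191 0.3035] q [-0.29  1.24  1.26  0.24 -1.17  1.91 -2.19] F [0.9 0.  0.5] w 39.8
jaw -122.5 zaxis [-0.092 -0.021 -0.996] lean -x,deg 3.8 lean y 3.9
```

The tool is upright again to within 4 degrees. On to the dresser with jaws at -74 degrees.

Call:
send_rows(
  targets=[
    {"gripper": 40, "dx": -34, "dy": 8, "dz": -5, "roll": 6},
    {"gripper": 40, "dx": -34, "dy": 12, "dz": -10, "roll": 6},
    {"gripper": 40, "dx": -34, "dy": 16, "dz": -15, "roll": 6},
    {"gripper": 40, "dx": -34, "dy": 18, "dz": -15, "roll": 6},
    {"gripper": 40, "dx": -34, "dy": 18, "dz": -20, "roll": 6},
    {"gripper": 40, "dx": -34, "dy": 18, "dz": -25, "roll": 6},
    {"gripper": 40, "dx": -34, "dy": 18, "dz": -25, "roll": 6},
    {"gripper": 40, "dx": -25, "dy": 18, "dz": -25, "roll": 6},
    {"gripper": 40, "dx": -10, "dy": 10, "dz": -25, "roll": 0},
    {"gripper": 40, "dx": 0, "dy": 0, "dz": 0, "roll": 0},
  ],
)

```text
time_s: 23.28
tool_pos: [0.6257, 0.2288, 0.166]
ee_rot: [[0.979, 0.203, -0.015], [0.201, -0.976, -0.084], [-0.032, 0.08, -0.996]]
contact_force: [-1.6, 0.8, -1.4]
width: 0.471
```

```bash
python3 st.py
```

```text
23.2833 [0.6257 0.2288 0.166 ] q [-1.1   1.01  1.19  1.54 -0.88  1.26 -1.16] F [-1.6  0.8 -1.4] w 40.2
jaw -78.3 zaxis [-0.015 -0.084 -0.996] lean -x,deg 1.8 lean y 4.5
```

Call:
send_rows(
  targets=[
    {"gripper": 40, "dx": -20, "dy": 15, "dz": -15, "roll": 4},
    {"gripper": 40, "dx": -16, "dy": 12, "dz": -20, "roll": 0.3},
    {"gripper": 40, "dx": -6, "dy": 4, "dz": -30, "roll": 0},
    {"gripper": 40, "dx": 0, "dy": 0, "dz": -30, "roll": 0},
    {"gripper": 40, "dx": 0, "dy": 0, "dz": -15, "roll": 0},
    {"gripper": 40, "dx": 0, "dy": 0, "dz": 0, "roll": 0},
  ],
)

```text
time_s: 23.78
tool_pos: [0.5932, 0.2538, 0.0675]
ee_rot: [[0.96, 0.279, 0.012], [0.279, -0.956, -0.091], [-0.014, 0.091, -0.996]]
contact_force: [-0.6, -0.2, -0.0]
width: 0.47
```

```bash
python3 st.py
python3 - <<'E'
from h import *
snap('wrist','w6')
for d in r.masks_of('wrist','dresser_mid')[:1]:
    ys,xs=np.nonzero(d['pixels']);rc=cv2.minAreaRect(np.c_[xs,ys].astype(np.float32));bp=cv2.boxPoints(rc)
    print(d['conf'],len(xs),[ray('wrist',p,.011)[:2].round(4) for p in bp],ray('wrist',rc[0],.011))
print(proj('wrist',(.584,.260,.02)))
E
```

```text
23.7833 [0.5932 0.2538 0.0675] q [-1.16  1.08  1.09  1.67 -0.97  1.07 -1.07] F [-0.6 -0.2 -0. ] w 40.1
jaw -73.7 zaxis [ 0.012 -0.091 -0.996] lean -x,deg 0.8 lean y 5.2
0.68 6233 [array([0.6481, 0.2937]), array([0.6567, 0.2639]), array([0.5057, 0.2198]), array([0.4978, 0.2571])] [0.58477136 0.26081668 0.011     ]
[301.12851758 230.05836689]
```

View pics/w6.png

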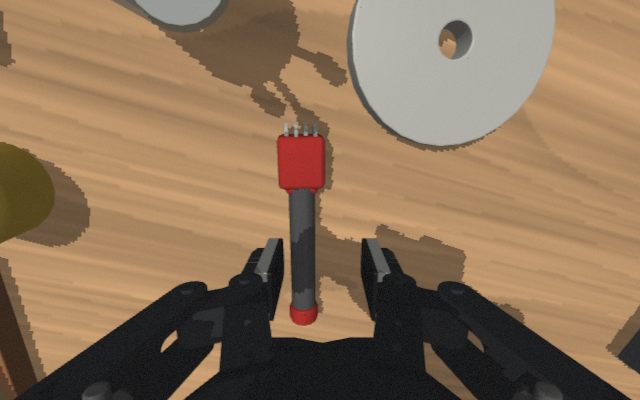

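The dresser lies between the fingers: head (301,160), pommel (303,315), mid confirmed at (0.5845,0.260). I'll lower and grip.

Call:
send_rows(
  targets=[
    {"gripper": 40, "dx": -5, "dy": 3, "dz": -20, "roll": 0},
    {"gripper": 40, "dx": -4, "dy": 3, "dz": -20, "roll": 0},
    {"gripper": 40, "dx": 0, "dy": 0, "dz": -12, "roll": 0},
    {"gripper": 40, "dx": 0, "dy": 0, "dz": -6, "roll": 0},
    {"gripper": 40, "dx": 0, "dy": 0, "dz": 0, "roll": 0},
  ],
)

```text
time_s: 24.3
tool_pos: [0.5961, 0.2569, 0.0224]
ee_rot: [[0.961, 0.273, 0.032], [0.275, -0.957, -0.088], [0.007, 0.093, -0.996]]
contact_force: [-0.7, 0.3, -0.0]
width: 0.466
```

```bash
python3 st.py
```

```text
24.3 [0.5961 0.2569 0.0224] q [-1.15  1.13  1.04  1.68 -1.04  1.   -1.05] F [-0.7  0.3 -0. ] w 39.8
jaw -74.1 zaxis [ 0.032 -0.088 -0.996] lean -x,deg -0.4 lean y 5.3
```

Call:
send_rows(
  targets=[
    {"gripper": 40, "dx": -9, "dy": 2, "dz": -8, "roll": 0},
    {"gripper": 40, "dx": -5, "dy": 1, "dz": -6, "roll": 0},
    {"gripper": 40, "dx": 0, "dy": 0, "dz": 0, "roll": 0},
  ],
)

```text
time_s: 24.55
tool_pos: [0.5838, 0.2592, 0.0107]
ee_rot: [[0.962, 0.271, 0.036], [0.274, -0.958, -0.087], [0.011, 0.094, -0.996]]
contact_force: [-0.3, 0.2, 0.1]
width: 0.468
```

```bash
python3 st.py
```

```text
24.55 [0.5838 0.2592 0.0107] q [-1.17  1.14  1.03  1.71 -1.06  0.96 -1.04] F [-0.3  0.2  0.1] w 40.0
jaw -74.2 zaxis [ 0.036 -0.087 -0.996] lean -x,deg -0.6 lean y 5.3
```

Down another 5 mm, then close and lift.

Call:
send_rows(
  targets=[
    {"gripper": 40, "dx": 0, "dy": 0, "dz": -5, "roll": 0},
    {"gripper": 25, "dx": 0, "dy": 0, "dz": 0, "roll": 0},
    {"gripper": 10, "dx": 0, "dy": 0, "dz": 0, "roll": 0},
    {"gripper": 0, "dx": 0, "dy": 0, "dz": 0, "roll": 0},
    {"gripper": 0, "dx": 0, "dy": 0, "dz": 0, "roll": 0},
    {"gripper": 0, "dx": 0, "dy": 0, "dz": 0, "roll": 0},
    {"gripper": 0, "dx": 0, "dy": 0, "dz": 0, "roll": 0},
  ],
)

```text
time_s: 25.13
tool_pos: [0.5838, 0.2598, 0.0063]
ee_rot: [[0.962, 0.272, 0.037], [0.274, -0.958, -0.086], [0.012, 0.093, -0.996]]
contact_force: [0.2, 0.1, -0.4]
width: 0.183
```

```bash
python3 st.py
```

```text
25.1333 [0.5838 0.2598 0.0063] q [-1.17  1.14  1.03  1.71 -1.06  0.96 -1.04] F [ 0.2  0.1 -0.4] w 15.7
jaw -74.1 zaxis [ 0.037 -0.086 -0.996] lean -x,deg -0.7 lean y 5.3
```

Dresser gripped. Lift and carry to above the empty bin.

Call:
send_rows(
  targets=[
    {"gripper": 0, "dx": 0, "dy": 0, "dz": 15, "roll": 0},
    {"gripper": 0, "dx": 0, "dy": 0, "dz": 30, "roll": 0},
    {"gripper": 0, "dx": 0, "dy": -5, "dz": 35, "roll": 0},
    {"gripper": 0, "dx": 0, "dy": -10, "dz": 35, "roll": 3},
    {"gripper": 0, "dx": 0, "dy": -20, "dz": 35, "roll": 6},
    {"gripper": 0, "dx": 0, "dy": -28, "dz": 20, "roll": 6},
    {"gripper": 0, "dx": 0, "dy": -28, "dz": 10, "roll": 6},
    {"gripper": 0, "dx": 0, "dy": -28, "dz": 0, "roll": 6},
    {"gripper": 0, "dx": 0, "dy": -28, "dz": 0, "roll": 6},
    {"gripper": 0, "dx": 0, "dy": -28, "dz": 0, "roll": 6},
    {"gripper": 0, "dx": 0, "dy": -28, "dz": 0, "roll": 6},
    {"gripper": 0, "dx": 0, "dy": -28, "dz": 0, "roll": 6},
    {"gripper": 0, "dx": 0, "dy": -28, "dz": 0, "roll": 6},
    {"gripper": 0, "dx": 0, "dy": -28, "dz": 0, "roll": 6},
    {"gripper": 0, "dx": 0, "dy": -28, "dz": 0, "roll": 4},
    {"gripper": 0, "dx": 0, "dy": -28, "dz": 0, "roll": 0},
    {"gripper": 0, "dx": 0, "dy": -20, "dz": 0, "roll": 0},
    {"gripper": 0, "dx": 0, "dy": 0, "dz": 0, "roll": 0},
  ],
)

```text
time_s: 26.63
tool_pos: [0.5715, -0.1264, 0.2053]
ee_rot: [[0.069, 0.992, 0.103], [0.998, -0.069, -0.001], [0.006, 0.102, -0.995]]
contact_force: [0.1, -0.9, -2.7]
width: 0.18
```

```bash
python3 st.py
python3 - <<'E'
from h import *
np.set_printoptions(precision=4,suppress=True)
u=np.array([.1295,.9915]);v=np.array([.9915,-.1295]);o=np.array([.5945,-.4185])
for c in ('wrist','side','scene'):
    snap(c,c+'7')
    for n in('bin_empty','bin_full','release_pad'):
      for d in r.masks_of(c,n)[:1]:
        ys,xs=np.nonzero(d['pixels']);bp=cv2.boxPoints(cv2.minAreaRect(np.c_[xs,ys].astype(np.float32)))
        g=np.array([ray(c,p,.06 if n[0]=='b' else .078)[:2]-o for p in bp]);print(c,n,round(d['conf'],2),len(xs),np.c_[-g@u,g@v].round(3).tolist())
E
```

```text
26.6333 [ 0.5715 -0.1264  0.2053] q [-0.52  0.56  0.92  1.87 -0.6   0.9   0.61] F [ 0.1 -0.9 -2.7] w 15.4
jaw -4.0 zaxis [ 0.103 -0.001 -0.995] lean -x,deg -0.3 lean y 5.8
wrist bin_empty 0.63 2526 [[-0.23, -0.085], [-0.348, -0.084], [-0.35, -0.003], [-0.228, 0.005]]
wrist bin_full 0.74 10849 [[-0.191, -0.004], [-0.354, -0.002], [-0.35, 0.079], [-0.18, 0.09]]
wrist release_pad 0.7 1871 [[-0.338, -0.107], [-0.339, -0.088], [-0.243, -0.084], [-0.242, -0.105]]
side bin_empty 0.91 1540 [[-0.171, 0.005], [-0.163, -0.081], [-0.337, -0.081], [-0.342, 0.004]]
side bin_full 0.8 1719 [[-0.169, 0.085], [-0.161, 0.002], [-0.337, 0.002], [-0.341, 0.085]]
scene bin_empty 0.94 655 [[-0.305, -0.003], [-0.162, 0.008], [-0.169, -0.08], [-0.31, -0.085]]
scene bin_full 0.81 793 [[-0.301, 0.085], [-0.144, 0.086], [-0.169, -0.001], [-0.322, 0.004]]
```

Call:
send_rows(
  targets=[
    {"gripper": 0, "dx": 8, "dy": -15, "dz": -10, "roll": -3.4},
    {"gripper": 0, "dx": 7, "dy": -14, "dz": -25, "roll": 0},
    {"gripper": 0, "dx": 0, "dy": 0, "dz": -30, "roll": 0},
    {"gripper": 0, "dx": 0, "dy": 0, "dz": -30, "roll": 0},
    {"gripper": 0, "dx": 0, "dy": 0, "dz": 0, "roll": 0},
  ],
)

```text
time_s: 27.65
tool_pos: [0.5915, -0.1481, 0.1074]
ee_rot: [[0.118, 0.987, 0.107], [0.993, -0.118, -0.003], [0.009, 0.107, -0.994]]
contact_force: [-1.1, 1.0, -3.3]
width: 0.18
```

```bash
python3 st.py
python3 - <<'E'
from h import *
snap('wrist','w8')
E
```

```text
27.65 [ 0.5915 -0.1481  0.1074] q [-0.37  0.72  0.78  1.87 -0.77  0.76  0.7 ] F [-1.1  1.  -3.3] w 15.3
jaw -6.8 zaxis [ 0.107 -0.003 -0.994] lean -x,deg -0.5 lean y 6.1
```

View pics/w8.png

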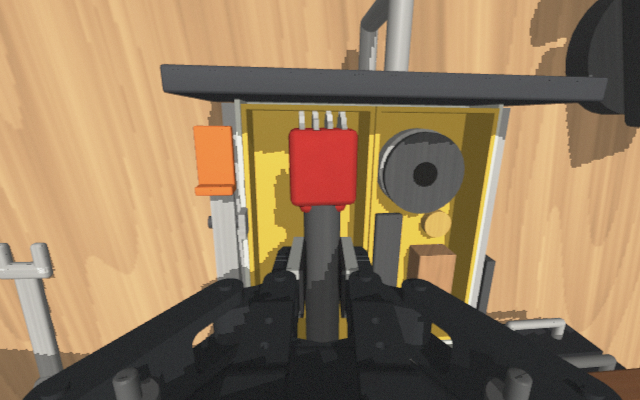

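The dresser is parallel to the empty bin and over it: head (322,165), bin mouth columns 248–372, paddle (213,155). I'll shift about 5 mm left and lower.

Call:
send_rows(
  targets=[
    {"gripper": 0, "dx": -4, "dy": -6, "dz": -15, "roll": -0.6},
    {"gripper": 0, "dx": -1, "dy": -2, "dz": -20, "roll": 0},
    {"gripper": 0, "dx": 0, "dy": 0, "dz": -15, "roll": 0},
    {"gripper": 0, "dx": 0, "dy": 0, "dz": -8, "roll": 0},
    {"gripper": 0, "dx": 0, "dy": 0, "dz": 0, "roll": 0},
  ],
)

```text
time_s: 28.12
tool_pos: [0.5937, -0.1577, 0.0579]
ee_rot: [[0.127, 0.985, 0.12], [0.992, -0.127, -0.007], [0.008, 0.12, -0.993]]
contact_force: [-0.7, 0.1, -3.0]
width: 0.183
```

```bash
python3 st.py
```

```text
28.1167 [ 0.5937 -0.1577  0.0579] q [-0.3   0.78  0.7   1.88 -0.85  0.67  0.78] F [-0.7  0.1 -3. ] w 15.6
jaw -7.3 zaxis [ 0.12  -0.007 -0.993] lean -x,deg -0.5 lean y 6.9
```

Call:
send_rows(
  targets=[
    {"gripper": 0, "dx": -8, "dy": 0, "dz": -7, "roll": 0},
    {"gripper": 0, "dx": -3, "dy": 1, "dz": -7, "roll": 0},
    {"gripper": 0, "dx": 0, "dy": 0, "dz": -4, "roll": 0},
    {"gripper": 0, "dx": 0, "dy": 0, "dz": 0, "roll": 0},
  ],
)

```text
time_s: 28.45
tool_pos: [0.5839, -0.1564, 0.0415]
ee_rot: [[0.125, 0.984, 0.125], [0.992, -0.125, -0.008], [0.008, 0.125, -0.992]]
contact_force: [-0.0, 0.7, -2.6]
width: 0.177
```

```bash
python3 st.py
```

```text
28.45 [ 0.5839 -0.1564  0.0415] q [-0.29  0.79  0.67  1.91 -0.89  0.62  0.82] F [-0.   0.7 -2.6] w 15.1
jaw -7.3 zaxis [ 0.125 -0.008 -0.992] lean -x,deg -0.5 lean y 7.1
```

Call:
send_rows(
  targets=[
    {"gripper": 0, "dx": 1, "dy": 0, "dz": -3, "roll": 0},
    {"gripper": 0, "dx": 0, "dy": 0, "dz": -3, "roll": 0},
    {"gripper": 0, "dx": 0, "dy": 0, "dz": -2, "roll": 0},
  ],
)

```text
time_s: 28.7
tool_pos: [0.5859, -0.1564, 0.034]
ee_rot: [[0.125, 0.984, 0.127], [0.992, -0.125, -0.008], [0.008, 0.127, -0.992]]
contact_force: [-0.3, 0.1, -3.6]
width: 0.184
```

```bash
python3 st.py
```

```text
28.7 [ 0.5859 -0.1564  0.034 ] q [-0.28  0.8   0.65  1.91 -0.9   0.61  0.83] F [-0.3  0.1 -3.6] w 15.8
jaw -7.2 zaxis [ 0.127 -0.008 -0.992] lean -x,deg -0.5 lean y 7.2
```

Call:
send_rows(
  targets=[
    {"gripper": 0, "dx": 0, "dy": 0, "dz": -2, "roll": 0},
    {"gripper": 0, "dx": 0, "dy": 0, "dz": -2, "roll": 0},
  ],
)

```text
time_s: 28.87
tool_pos: [0.5862, -0.1573, 0.033]
ee_rot: [[0.125, 0.984, 0.128], [0.992, -0.125, -0.006], [0.011, 0.128, -0.992]]
contact_force: [-14.7, 3.5, 34.4]
width: 0.183
```

```bash
python3 st.py
```

```text
28.8667 [ 0.5862 -0.1573  0.033 ] q [-0.27  0.8   0.65  1.91 -0.9   0.61  0.83] F [-14.7   3.5  34.4] w 15.6
jaw -7.3 zaxis [ 0.128 -0.006 -0.992] lean -x,deg -0.6 lean y 7.3
```

Floor contact at 0.033, exactly as expected. Ease off, open a little and lift out.

Call:
send_rows(
  targets=[
    {"gripper": 0, "dx": 0, "dy": 0, "dz": 0, "roll": 0},
    {"gripper": 22, "dx": 0, "dy": 0, "dz": 0, "roll": 0},
    {"gripper": 32, "dx": 0, "dy": 0, "dz": 0, "roll": 0},
    {"gripper": 32, "dx": 0, "dy": 0, "dz": 0, "roll": 0},
    {"gripper": 32, "dx": 0, "dy": 0, "dz": 0, "roll": 0},
    {"gripper": 32, "dx": 2, "dy": 0, "dz": 10, "roll": 0},
    {"gripper": 32, "dx": 0, "dy": 0, "dz": 20, "roll": 0},
    {"gripper": 32, "dx": 0, "dy": 0, "dz": 30, "roll": 0},
    {"gripper": 32, "dx": 0, "dy": 0, "dz": 35, "roll": 0},
    {"gripper": 0, "dx": 0, "dy": 0, "dz": 20, "roll": 0},
    {"gripper": 0, "dx": 0, "dy": 0, "dz": 0, "roll": 0},
  ],
)

```text
time_s: 29.78
tool_pos: [0.5897, -0.1589, 0.1562]
ee_rot: [[0.128, 0.983, 0.13], [0.992, -0.128, -0.007], [0.009, 0.129, -0.992]]
contact_force: [0.4, -0.8, 0.8]
width: 0.103
```

```bash
python3 st.py
python3 - <<'E'
from h import *
np.set_printoptions(precision=4,suppress=True)
u=np.array([.1295,.9915]);v=np.array([.9915,-.1295]);o=np.array([.5945,-.4185])
for c in ('wrist','side'):
    snap(c,c+'9')
    for n,z in(('dresser_mid',.04),('release_pad',.078)):
      for d in r.masks_of(c,n)[:1]:
        ys,xs=np.nonzero(d['pixels']);rc=cv2.minAreaRect(np.c_[xs,ys].astype(np.float32))
        g=np.array([ray(c,p,z)[:2]-o for p in [*cv2.boxPoints(rc),rc[0]]]);print(c,n,round(d['conf'],2),len(xs),np.c_[-g@u,g@v].round(3).tolist())
    im=cv2.imread(f'pics/{c}9.png');hsv=cv2.cvtColor(im,cv2.COLOR_BGR2HSV)
    m=(hsv[...,0]<14)&(hsv[...,0]>5)&(hsv[...,1]>190)&(hsv[...,2]>150);k,l,s,cc=cv2.connectedComponentsWithStats(m.astype(np.uint8))
    for i in range(1,k):
        if s[i,4]>30: q=ray(c,cc[i],.078)[:2]-o;print(c,'orange',s[i],'x,y',-q@u,q@v)
E
```

```text
29.7833 [ 0.5897 -0.1589  0.1562] q [-0.4   0.65  0.85  1.86 -0.72  0.82  0.67] F [ 0.4 -0.8  0.8] w 8.8
jaw -7.4 zaxis [ 0.13  -0.007 -0.992] lean -x,deg -0.5 lean y 7.4
wrist dresser_mid 0.67 3134 [[-0.328, -0.06], [-0.328, -0.031], [-0.21, -0.031], [-0.212, -0.064], [-0.273, -0.047]]
wrist release_pad 0.93 3280 [[-0.33, -0.108], [-0.331, -0.088], [-0.234, -0.089], [-0.234, -0.113], [-0.285, -0.099]]
side dresser_mid 0.77 321 [[-0.207, -0.032], [-0.206, -0.065], [-0.331, -0.055], [-0.33, -0.023], [-0.269, -0.044]]
side release_pad 0.66 197 [[-0.235, -0.081], [-0.233, -0.102], [-0.332, -0.104], [-0.334, -0.084], [-0.284, -0.093]]
side orange [264 196  12   8  59] x,y -0.3128478272188561 -0.09539794695399902
```

The dresser lies in the bin: stand x from -0.33 to -0.21, y -0.047, agreed by two cameras. The paddle middle is at about (0.5405,-0.091), so I'll go above it with shut fingers.

Call:
send_rows(
  targets=[
    {"gripper": 0, "dx": -16, "dy": 22, "dz": 0, "roll": 0},
    {"gripper": 0, "dx": -16, "dy": 22, "dz": 0, "roll": 0},
    {"gripper": 0, "dx": -16, "dy": 22, "dz": -10, "roll": 0},
    {"gripper": 0, "dx": -2, "dy": 2, "dz": -20, "roll": 0},
    {"gripper": 0, "dx": 0, "dy": 0, "dz": -15, "roll": 0},
    {"gripper": 0, "dx": 0, "dy": 0, "dz": 0, "roll": 0},
  ],
)

```text
time_s: 30.58
tool_pos: [0.5305, -0.0871, 0.099]
ee_rot: [[0.128, 0.985, 0.113], [0.992, -0.128, -0.007], [0.007, 0.113, -0.994]]
contact_force: [-0.7, -0.7, -0.1]
width: 0.001
```

```bash
python3 st.py
```

```text
30.5833 [ 0.5305 -0.0871  0.099 ] q [-0.52  0.63  0.79  2.06 -0.79  0.64  0.66] F [-0.7 -0.7 -0.1] w 0.1
jaw -7.4 zaxis [ 0.113 -0.007 -0.994] lean -x,deg -0.4 lean y 6.4
```

Call:
send_rows(
  targets=[
    {"gripper": 0, "dx": 8, "dy": -3, "dz": 0, "roll": 0},
    {"gripper": 0, "dx": 2, "dy": 0, "dz": -6, "roll": 0},
    {"gripper": 0, "dx": 0, "dy": 0, "dz": -6, "roll": 0},
    {"gripper": 0, "dx": 0, "dy": 0, "dz": 0, "roll": 0},
  ],
)

```text
time_s: 30.92
tool_pos: [0.5419, -0.0919, 0.0859]
ee_rot: [[0.13, 0.985, 0.112], [0.992, -0.13, -0.009], [0.006, 0.112, -0.994]]
contact_force: [-0.2, -0.0, 0.6]
width: -0.003
```

```bash
python3 st.py
```

```text
30.9167 [ 0.5419 -0.0919  0.0859] q [-0.49  0.66  0.76  2.03 -0.81  0.63  0.68] F [-0.2 -0.   0.6] w -0.2
jaw -7.5 zaxis [ 0.112 -0.009 -0.994] lean -x,deg -0.3 lean y 6.4
```

Call:
send_rows(
  targets=[
    {"gripper": 0, "dx": 0, "dy": 2, "dz": -4, "roll": 0},
    {"gripper": 0, "dx": 0, "dy": 0, "dz": -4, "roll": 0},
    {"gripper": 0, "dx": 0, "dy": 0, "dz": -3, "roll": 0},
    {"gripper": 0, "dx": 0, "dy": 0, "dz": -3, "roll": 0},
  ],
)

```text
time_s: 31.25
tool_pos: [0.5435, -0.0901, 0.0721]
ee_rot: [[0.131, 0.985, 0.114], [0.991, -0.131, -0.008], [0.007, 0.114, -0.993]]
contact_force: [-1.1, 2.1, 4.8]
width: -0.002
```

```bash
python3 st.py
```

```text
31.25 [ 0.5435 -0.0901  0.0721] q [-0.47  0.68  0.73  2.04 -0.84  0.61  0.7 ] F [-1.1  2.1  4.8] w -0.2
jaw -7.6 zaxis [ 0.114 -0.008 -0.993] lean -x,deg -0.4 lean y 6.5
```

The paddle is going down (4.8 N). Press to the stop, then push in while pressing.

Call:
send_rows(
  targets=[
    {"gripper": 0, "dx": 0, "dy": 0, "dz": -3, "roll": 0},
    {"gripper": 0, "dx": 0, "dy": 0, "dz": -3, "roll": 0},
    {"gripper": 0, "dx": -0.5, "dy": -3, "dz": -2, "roll": 0},
    {"gripper": 0, "dx": -1, "dy": -5, "dz": -2, "roll": 0},
    {"gripper": 0, "dx": -1, "dy": -6, "dz": -2, "roll": 0},
    {"gripper": 0, "dx": -1, "dy": -6, "dz": -2, "roll": 0},
  ],
)

```text
time_s: 31.75
tool_pos: [0.5414, -0.1108, 0.0667]
ee_rot: [[0.132, 0.984, 0.121], [0.991, -0.133, 0.002], [0.018, 0.12, -0.993]]
contact_force: [-11.9, 4.1, 32.7]
width: -0.0
```

```bash
python3 st.py
```

```text
31.75 [ 0.5414 -0.1108  0.0667] q [-0.4   0.69  0.7   2.04 -0.86  0.6   0.76] F [-11.9   4.1  32.7] w -0.0
jaw -7.7 zaxis [ 0.121  0.002 -0.993] lean -x,deg -1.0 lean y 6.8
```

Call:
send_rows(
  targets=[
    {"gripper": 0, "dx": -1, "dy": -7, "dz": -0.5, "roll": 0},
    {"gripper": 0, "dx": -1, "dy": -8, "dz": -0.5, "roll": 0},
    {"gripper": 0, "dx": -1, "dy": -8, "dz": 0, "roll": 0},
    {"gripper": 0, "dx": -1, "dy": -8, "dz": 0, "roll": 0},
    {"gripper": 0, "dx": -1, "dy": -8, "dz": 0, "roll": 0},
  ],
)

```text
time_s: 32.17
tool_pos: [0.5355, -0.1504, 0.0691]
ee_rot: [[0.132, 0.984, 0.123], [0.991, -0.134, 0.009], [0.025, 0.121, -0.992]]
contact_force: [-0.6, 3.4, 4.8]
width: 0.004
```

```bash
python3 st.py
python3 - <<'E'
from h import *
u=np.array([.1295,.9915]);v=np.array([.9915,-.1295]);o=np.array([.5945,-.4185])
snap('side','d10')
for n in('bin_full','dresser_mid'):
  for d in r.masks_of('side',n)[:1]:
    ys,xs=np.nonzero(d['pixels']);bp=cv2.boxPoints(cv2.minAreaRect(np.c_[xs,ys].astype(np.float32)))
    g=np.array([ray('side',p,.06 if n[0]=='b' else .04)[:2]-o for p in bp]);print(n,round(d['conf'],2),len(xs),np.c_[-g@u,g@v].round(3).tolist())
E
```

```text
32.1667 [ 0.5355 -0.1504  0.0691] q [-0.31  0.68  0.69  2.02 -0.86  0.61  0.84] F [-0.6  3.4  4.8] w 0.3
jaw -7.8 zaxis [ 0.123  0.009 -0.992] lean -x,deg -1.4 lean y 6.9
bin_full 0.58 1126 [[-0.162, 0.082], [-0.156, -0.004], [-0.273, -0.001], [-0.277, 0.083]]
dresser_mid 0.77 291 [[-0.153, -0.023], [-0.149, -0.056], [-0.266, -0.057], [-0.268, -0.025]]
```

The tray is back to about 0.157 and the catch is passed. Now up, over to the front of the handle, and push home.

Call:
send_rows(
  targets=[
    {"gripper": 0, "dx": 0, "dy": 3, "dz": 20, "roll": 0},
    {"gripper": 0, "dx": 0, "dy": 5, "dz": 30, "roll": 0},
    {"gripper": 0, "dx": 10, "dy": 20, "dz": 25, "roll": 0},
    {"gripper": 0, "dx": 25, "dy": 25, "dz": 0, "roll": 0},
    {"gripper": 0, "dx": 25, "dy": 25, "dz": 0, "roll": 0},
    {"gripper": 0, "dx": 25, "dy": 25, "dz": 0, "roll": 0},
    {"gripper": 0, "dx": 20, "dy": 10, "dz": -10, "roll": 0},
    {"gripper": 0, "dx": 0, "dy": 0, "dz": -25, "roll": 0},
    {"gripper": 0, "dx": 0, "dy": 0, "dz": -20, "roll": 0},
    {"gripper": 0, "dx": 0, "dy": 0, "dz": 0, "roll": 0},
  ],
)

```text
time_s: 33.15
tool_pos: [0.6448, -0.027, 0.0879]
ee_rot: [[0.131, 0.984, 0.124], [0.991, -0.133, 0.005], [0.021, 0.123, -0.992]]
contact_force: [-1.5, 0.4, 0.2]
width: -0.0
```

```bash
python3 st.py
```

```text
33.15 [ 0.6448 -0.027   0.0879] q [-0.55  0.79  0.76  1.79 -0.8   0.75  0.49] F [-1.5  0.4  0.2] w -0.0
jaw -7.7 zaxis [ 0.124  0.005 -0.992] lean -x,deg -1.2 lean y 7.0
```

Call:
send_rows(
  targets=[
    {"gripper": 0, "dx": 0, "dy": 0, "dz": -10, "roll": 0},
    {"gripper": 0, "dx": 0, "dy": 0, "dz": -4, "roll": 0},
    {"gripper": 0, "dx": -2, "dy": -15, "dz": 0, "roll": 0},
    {"gripper": 0, "dx": -2, "dy": -15, "dz": 0, "roll": 0},
    {"gripper": 0, "dx": -2, "dy": -15, "dz": 0, "roll": 0},
    {"gripper": 0, "dx": -2, "dy": -15, "dz": 0, "roll": 0},
  ],
)

```text
time_s: 33.65
tool_pos: [0.6364, -0.082, 0.0726]
ee_rot: [[0.124, 0.985, 0.122], [0.992, -0.126, 0.01], [0.025, 0.12, -0.992]]
contact_force: [1.1, 3.8, -1.7]
width: 0.002
```

```bash
python3 st.py
```

```text
33.65 [ 0.6364 -0.082   0.0726] q [-0.43  0.8   0.72  1.8  -0.83  0.73  0.61] F [ 1.1  3.8 -1.7] w 0.2
jaw -7.3 zaxis [ 0.122  0.01  -0.992] lean -x,deg -1.4 lean y 6.9
```

Call:
send_rows(
  targets=[
    {"gripper": 0, "dx": -2, "dy": -15, "dz": 0, "roll": 0},
    {"gripper": 0, "dx": -2, "dy": -15, "dz": 0, "roll": 0},
    {"gripper": 0, "dx": -2, "dy": -15, "dz": 0, "roll": 0},
    {"gripper": 0, "dx": -1.5, "dy": -15, "dz": 0, "roll": 0},
    {"gripper": 0, "dx": -1.5, "dy": -15, "dz": 0, "roll": 0},
    {"gripper": 0, "dx": -1.5, "dy": -15, "dz": 0, "roll": 0},
  ],
)

```text
time_s: 34.15
tool_pos: [0.6245, -0.1688, 0.0739]
ee_rot: [[0.121, 0.985, 0.121], [0.992, -0.124, 0.023], [0.037, 0.118, -0.992]]
contact_force: [0.8, 2.9, -2.3]
width: -0.001
```

```bash
python3 st.py
```

```text
34.15 [ 0.6245 -0.1688  0.0739] q [-0.26  0.8   0.7   1.78 -0.83  0.76  0.76] F [ 0.8  2.9 -2.3] w -0.1
jaw -7.2 zaxis [ 0.121  0.023 -0.992] lean -x,deg -2.1 lean y 6.7
```

Call:
send_rows(
  targets=[
    {"gripper": 0, "dx": -1.5, "dy": -14, "dz": 0, "roll": 0},
    {"gripper": 0, "dx": -1.5, "dy": -14, "dz": 0, "roll": 0},
    {"gripper": 0, "dx": -1.5, "dy": -12, "dz": 0, "roll": 0},
    {"gripper": 0, "dx": -1, "dy": -8, "dz": 0, "roll": 0},
    {"gripper": 0, "dx": -1, "dy": -8, "dz": 0, "roll": 0},
  ],
)

```text
time_s: 34.57
tool_pos: [0.6164, -0.2261, 0.0752]
ee_rot: [[0.122, 0.985, 0.121], [0.992, -0.126, 0.028], [0.043, 0.117, -0.992]]
contact_force: [1.6, 2.4, -2.7]
width: -0.003
```

```bash
python3 st.py
```

```text
34.5667 [ 0.6164 -0.2261  0.0752] q [-0.15  0.81  0.69  1.75 -0.83  0.79  0.84] F [ 1.6  2.4 -2.7] w -0.2
jaw -7.3 zaxis [ 0.121  0.028 -0.992] lean -x,deg -2.5 lean y 6.7
```

Call:
send_rows(
  targets=[
    {"gripper": 0, "dx": -0.5, "dy": -4, "dz": 0, "roll": 0},
    {"gripper": 0, "dx": -0.5, "dy": -4, "dz": 0, "roll": 0},
    {"gripper": 0, "dx": -0.5, "dy": -4, "dz": 0, "roll": 0},
  ],
)

```text
time_s: 34.82
tool_pos: [0.6164, -0.2257, 0.0752]
ee_rot: [[0.113, 0.986, 0.119], [0.991, -0.12, 0.052], [0.065, 0.112, -0.992]]
contact_force: [-2.7, 10.1, 4.9]
width: -0.001
```

```bash
python3 st.py
```

```text
34.8167 [ 0.6164 -0.2257  0.0752] q [-0.13  0.81  0.68  1.73 -0.83  0.81  0.85] F [-2.7 10.1  4.9] w -0.1
jaw -6.9 zaxis [ 0.119  0.052 -0.992] lean -x,deg -3.7 lean y 6.4
```

The push stopped at 10 N with the TCP at y=-0.2257. That is slightly further in than the earlier contact on the closed tray's bar (-0.2225), which suggests fully home. I'll retreat and check.

Call:
send_rows(
  targets=[
    {"gripper": 0, "dx": 2, "dy": 20, "dz": 0, "roll": 0},
    {"gripper": 0, "dx": 4, "dy": 35, "dz": 10, "roll": 0},
    {"gripper": 0, "dx": 0, "dy": 35, "dz": 30, "roll": 0},
    {"gripper": 0, "dx": -10, "dy": 35, "dz": 35, "roll": 0},
    {"gripper": 0, "dx": -20, "dy": 35, "dz": 30, "roll": 0},
    {"gripper": 0, "dx": -20, "dy": 35, "dz": 30, "roll": 0},
    {"gripper": 0, "dx": -20, "dy": 35, "dz": 20, "roll": 0},
    {"gripper": 0, "dx": -20, "dy": 35, "dz": 0, "roll": 0},
    {"gripper": 0, "dx": -20, "dy": 35, "dz": 0, "roll": 0},
    {"gripper": 0, "dx": -20, "dy": 35, "dz": 0, "roll": 0},
    {"gripper": 0, "dx": -10, "dy": 35, "dz": 0, "roll": 0},
    {"gripper": 0, "dx": 0, "dy": 35, "dz": 0, "roll": 0},
    {"gripper": 0, "dx": 0, "dy": 35, "dz": 0, "roll": 0},
    {"gripper": 0, "dx": 0, "dy": 0, "dz": 0, "roll": 0},
  ],
)

```text
time_s: 35.98
tool_pos: [0.4872, 0.1967, 0.2214]
ee_rot: [[0.125, 0.983, 0.133], [0.99, -0.133, 0.05], [0.067, 0.125, -0.99]]
contact_force: [-0.2, 0.7, -0.1]
width: 0.001
```

```bash
python3 st.py
python3 - <<'E'
from h import *
a0=cv2.imread('pics/s0.png');b0=cv2.imread('pics/d0.png')
snap('scene','s11');snap('side','d11')
a1=cv2.imread('pics/s11.png');b1=cv2.imread('pics/d11.png')
for n,x,y,(r0,r1,c0,c1) in(('scene',a0,a1,(110,160,225,350)),('side',b0,b1,(160,300,150,240))):
    d=cv2.absdiff(x,y)[r0:r1,c0:c1].max(2);print(n,'diff>40 px',(d>40).sum(), np.argwhere(d>40)[:8].tolist())
for c in('scene','side'):
  for n in('spare_wheel','brush_jar','offcuts','paste_tin','pliers','spanner','tray_handle','dresser_mid'):
    print(c,n,[(np.round(d['point'],3).tolist(),round(d['conf'],2)) for d in r.search_frame(c,n)][:2])
f=lambda x,k:cv2.resize(x,None,fx=k,fy=k,interpolation=cv2.INTER_CUBIC)
top=np.hstack([f(a0[100:160,220:345],3.2),f(a1[100:160,220:345],3.2)])
bot=np.hstack([f(b0[150:300,150:350],2),f(b1[150:300,150:350],2)])
cv2.imwrite('pics/m11.png',np.vstack([top,bot[:,:top.shape[1]]]))
E
```

```text
35.9833 [0.4872 0.1967 0.2214] q [-1.3   0.42  1.04  2.03 -0.51  0.81 -0.11] F [-0.2  0.7 -0.1] w 0.1
jaw -7.7 zaxis [ 0.133  0.05  -0.99 ] lean -x,deg -3.8 lean y 7.1
scene diff>40 px 427 [[0, 121], [0, 122], [0, 123], [0, 124], [1, 121], [1, 122], [1, 123], [1, 124]]
side diff>40 px 0 []
scene spare_wheel [([0.719, 0.211, 0.022], 0.67)]
scene brush_jar [([0.71, 0.373, 0.07], 0.67)]
scene offcuts [([0.423, 0.468, 0.036], 0.61)]
scene paste_tin [([0.553, 0.46, 0.05], 0.69), ([0.358, 0.121, 0.011], 0.45)]
scene pliers [([0.61, -0.275, 0.048], 0.65), ([0.36, 0.121, 0.011], 0.64)]
scene spanner [([0.343, -0.194, 0.006], 0.72)]
scene tray_handle [([0.608, -0.28, 0.045], 0.89), ([0.716, 0.211, 0.023], 0.39)]
scene dresser_mid []
side spare_wheel [([0.725, 0.204, 0.015], 0.92)]
side brush_jar [([0.71, 0.372, 0.067], 0.57)]
side offcuts [([0.432, 0.462, 0.028], 0.58)]
side paste_tin [([0.566, 0.452, 0.054], 0.9)]
side pliers [([0.365, 0.108, 0.017], 0.63), ([0.723, 0.202, 0.015], 0.55)]
side spanner [([0.345, -0.218, 0.004], 0.87)]
side tray_handle [([0.723, 0.204, 0.016], 0.65), ([0.344, -0.219, 0.005], 0.58)]
side dresser_mid []
```

View pics/m11.png

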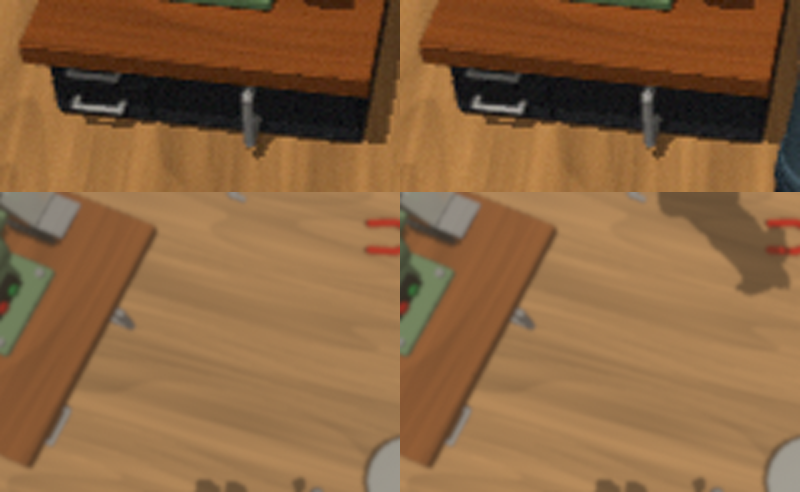

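The before and after views match: handle at the same pixels, no side-view difference, and the bystanders are in place. Handing in.

```bash
python3 -c "
from rig import r
print(r.job_done())"
```

```text
the job is handed in; nothing more can be done
None
```

The wheel dresser is in the empty yellow bin (the one nearer the robot) and the tray is closed. I handed the job in at about 36 s of the 69 s allowed.

- **Opening the tray:** The rows give no tilt, and a first upright pinch on the handle slipped off. I picked up about 30° of lean by stretching past the arm's reach limit, then gripped the bar and pulled the tray out. The fingers slid off the bar at the end of the pull. A push back of about 18 N did not move the tray, so it was locked.
- **Laying the dresser:** I brought the tool back to within about 5° of upright and gripped the dresser across its handle. I lowered it until it touched the bin floor at the expected height and then opened. That contact peaked at about 34 N. Two cameras then placed the dresser inside the bin.
- **Closing the tray:** I pressed the paddle to its stop and pushed the tray in while pressing, until it was past the catch. I then pushed the handle until it stopped at about 10 N.

**Last checks:**
- The side view of the tray front and handle matched the starting picture with no changed pixels. The handle sat at the same place in the scene view.
- The scene view did show some changed pixels. The ones I looked at were where the arm now stands in the picture.
- The other things measured within a few millimetres of where they began. The one exception was the scene camera's spanner reading, about 20 mm off, which I put down to the arm partly hiding it. The side camera showed it unmoved.
- The dresser could not be seen after closing, because the tray is under the bench top.

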